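Tip the parts bin, scoop out the feed rollers into the kit tray

TASK

Lift the tilting parts bin by the bar on its rear edge until it is tipped fully forward and all three feed rollers have gathered in its low front corner. Then take the scoop by its upright grip and, with the bin still tipped, scoop all three rollers out of that corner together in one scoop (never with the fingers), and tip them from the scoop into the grey kit tray. Finish with the scoop standing back on its rubber mat, the bin swung back level, and the other things on the bench left where they were.

Things in the scene. Friction and masses are not known exactly. Their poses are not given: they have to be found in the camera images.
- stand: Fixed dark steel base plate of the tilting bin, 260 x 150 x 8 mm. Origin: its point on the table under its middle, x axis from the bin's sloping front to its rear, y across, z up; the front faces away from the robot, the rear towards it. It carries the bin on a hinge line parallel to its y axis.
- bin_hinge (a point): Fixed point in the middle of the bin's hinge line, 100 mm forward (-x of the stand) of the stand's origin and 25 mm above the table; axes as the stand's.
- bin (a joint): Tilt of the yellow hopper-front bin about its hinge line: 0 = level, 0.5 rad = tipped fully forward against a stop (rear raised). The hinge is stiff (1.5 N m of friction), so the bin stays at any tilt (it may sag by some 0.02 rad); 10 to 15 N at the bar lifts it, some 6 N lowers it. Bin frame: origin on the hinge, x to the rear, z up from its floor. Side walls 80 mm high, rear wall 60 mm.
- bin_bar (a point): Middle of the 10 mm thick round steel bar that runs across (along y) above the bin's rear wall, 92 mm long, at bin x = 213, z = 100 mm, 40 mm of free space below it; moves with the bin, axes are the bin's.
- bin_corner (a point): Middle of the bin's low front corner, at floor level 4 mm above the hinge (bin frame); moves with the bin, axes are the bin's. Flat floor runs 211 mm rearward (+x), inside width 106 mm. The front wall, 115 mm long and 4 mm thick, rises from the hinge line and leans outward (forward), at 65 degrees to the level forward direction; the wall's mid-plane goes through the hinge line.
- roller1: One of three identical feed rollers: black rubber cylinder with white end flanges, 26 mm diameter, 84 mm long, about 60 g. Origin at its centre, its length along its y axis. Starts lying across the bin's floor; rolls freely; in the bin one may lodge askew until the bin is rocked.
- roller2: One of three identical feed rollers: black rubber cylinder with white end flanges, 26 mm diameter, 84 mm long, about 60 g. Origin at its centre, its length along its y axis. Starts lying across the bin's floor; rolls freely; in the bin one may lodge askew until the bin is rocked.
- roller3: One of three identical feed rollers: black rubber cylinder with white end flanges, 26 mm diameter, 84 mm long, about 60 g. Origin at its centre, its length along its y axis. Starts lying across the bin's floor; rolls freely; in the bin one may lodge askew until the bin is rocked.
- scoop: Flat steel scoop, 0.3 kg, standing on its pan, lip away from the robot. Origin at the centre of the pan's underside, z up. Pan: 90 mm long in x (the open lip is the straight edge at x = -45 mm), 82 mm wide, 2.5 mm thick, without side walls; rear wall at x = +42 to +45 mm, 30 mm high. Upright grip behind it, centred at x = +51 mm, 12 mm thick in x, 40 mm wide in y, black from z = 95 to 175 mm.
- mat: Fixed rubber mat on which the scoop stands, 130 x 110 x 3 mm; origin at the centre of its underside on the table, x along its long side.
- tray: Fixed grey open kit tray, 170 (x) x 150 (y) x 60 mm high, walls and floor 5 mm; origin at the centre of its underside.
- tray_in (a point): Centre of the tray's inner floor, 5 mm above the table; axes as the tray's.
- bottle: Bystander: white plastic bottle, 56 mm diameter, 130 mm high; origin at the underside's centre.
- tape: Bystander: roll of clear tape lying flat, 90 mm outside diameter, 24 mm high; origin at the underside's centre.
- driver: Bystander: screwdriver lying on the bench, about 200 mm long along its x axis.
- meter: Bystander: black hand-held meter lying flat, 150 x 75 x 35 mm; origin at the underside's centre.
- carton: Bystander: small cardboard box, 70 x 100 x 60 mm; origin at the underside's centre.
- cup: Bystander: grey open cup, 70 mm diameter, 80 mm high; origin at the underside's centre.
- board: Bystander: green circuit board, 100 x 80 mm, 16 mm high with its parts; origin at the underside's centre.
Not all that is in view belongs to the job. What is shaped like the roller3 but purple is not meant.

How it is judged:
On the way, in this order (a step that is already met when the one before it is completed fails the run):
1. the bin is tipped fully forward and all three rollers lie gathered at its front corner (value of joint bin above 0.43 rad and x of each of roller1, roller2, roller3 in the frame of bin_corner below 0.09 m and z of each of roller1, roller2, roller3 in the frame of bin_corner below 0.07 m), for 0.2 s.
2. all three rollers lie together in the scoop, lifted clear of the still tipped bin (x of roller1 in the frame of scoop between -0.05 and 0.045 m and z of roller1 in the frame of scoop between 0.005 and 0.055 m and y of roller1 in the frame of scoop between -0.05 and 0.05 m and contact force between each of roller1, roller2, roller3 and stand below 0.02 N and contact force between each of roller1, roller2, roller3 and the fingers below 0.02 N and x of roller2 in the frame of scoop between -0.05 and 0.045 m and z of roller2 in the frame of scoop between 0.005 and 0.055 m and y of roller2 in the frame of scoop between -0.05 and 0.05 m and x of roller3 in the frame of scoop between -0.05 and 0.045 m and z of roller3 in the frame of scoop between 0.005 and 0.055 m and y of roller3 in the frame of scoop between -0.05 and 0.05 m and height (world z) of scoop above 0.06 m and contact force between scoop and stand below 0.1 N and value of joint bin above 0.25 rad), for 0.2 s.
3. all three rollers lie in the kit tray (x of roller1 in the frame of tray_in between -0.08 and 0.08 m and y of roller1 in the frame of tray_in between -0.07 and 0.07 m and z of roller1 in the frame of tray_in between -0.005 and 0.05 m and x of roller2 in the frame of tray_in between -0.08 and 0.08 m and y of roller2 in the frame of tray_in between -0.07 and 0.07 m and z of roller2 in the frame of tray_in between -0.005 and 0.05 m and x of roller3 in the frame of tray_in between -0.08 and 0.08 m and y of roller3 in the frame of tray_in between -0.07 and 0.07 m and z of roller3 in the frame of tray_in between -0.005 and 0.05 m), for 0.2 s.
At the end, for the whole second after the job is handed in: All three rollers at rest inside the kit tray (centres between its walls, below its rim); the bin level to within 0.06 rad; the scoop standing upright (within 0.1 rad) on its mat, its origin within 35 mm of the mat's centre, at rest (all of step 3 and linear speed of each of roller1, roller2, roller3 below 0.05 m/s and value of joint bin below 0.06 rad and horizontal distance between scoop and mat below 0.035 m and angle between scoop's own z axis and vertical below 0.1 rad and height (world z) of scoop below 0.01 m and linear speed of scoop below 0.03 m/s); the robot touches nothing.
It fails at once if a bystander is moved more than 30 mm (distance of any of bottle, tape, driver, meter, carton, cup, board from where it was at the start of the episode above 0.03 m).
It fails at once if a roller is held by the gripper's fingers (contact force between any of roller1, roller2, roller3 and the fingers above 2 N).
It also fails if it takes over 72 s, if anything falls off the work surface, if the arm or the gripper's body presses on something with over 40 N, if the wrist force passes 120 N, or if a joint passes its speed limit or range.

ROBOT

A 6-joint arm with a two-finger parallel gripper is mounted at the origin on the work surface. World frame = base frame: x ahead of the robot, y to its left, z up, the work surface at z = 0. Lengths are in m, angles in rad, forces in N, time in s.
With the tool pointing down it reaches from about 0.35 to 0.925 m from the base axis. Payload 6.4 kg.
Tool frame: the origin (TCP) lies between the finger pads; the fingertips stand 25 mm ahead of it and the grasp point (between the pads) lies 6 mm ahead of it (nose_length is the z of the fingertips in the tool frame, in m); z points along the fingers, y is the line along which they close (so a half turn about z gives the same grasp; the last joint's range is limited). The gripper opens to 85 mm and grips with 20 to 120 N. Pads are 22 mm wide; open, the fingers measure 114 mm over their backs; the gripper's body (76 mm by 85 mm) begins 54 mm behind the grasp point. The pads swing forward as they close: fully open they stand 13 mm farther back than shut.
Start: joints at [-1.316, 0.245, 1.558, -0, 1.339, -0.174], TCP at [0.27, -0.591, 0.223] pointing down, gripper open.
Joint ranges: [-3.13, 3.13], [-1.02, 2.26], [0.13, 2.54], [-0.95, 4.09], [0.21, 2.88], [-2.74, 2.74]. Speed limits (rad/s): [2.57, 2.57, 3.14, 3.14, 3.14, 3.14].

INTERFACE

Orientations are given as a unit quaternion [w, x, y, z].
In Python, from bench import * gives the robot as it stands. The module is installed in compiled form; this text tells all that it offers.
- The arm moves only by the shell command python3 -m crank 'ROWS'. ROWS is JSON, a list of rows, each a list of 3 entries, a list of its own where there are three numbers: the shift along the tool's x, y, z normalised to -1 to 1, where 1 is 3 cm, then the turn, a rotation vector about the tool's x, y, z normalised to -1 to 1, where 1 is 8 degrees, then the opening, from 0 (shut) to 1 (fully open). A call has 1 to 8 rows; each row shifts and turns the commanded pose from where the row before left it, along the tool's axes as they then stand; what a row does not reach is not made up. A row lasts 1/10 s, in which the tool goes at most 50 mm and 8.59 degrees, less where a joint would pass 70% of its speed; a pose out of reach is approached as far as the arm can. A call with a number of a shift or a turn outside -1 to 1 is refused whole. A call with a gripper value outside its range is refused whole. The fingers move at their own pace and stop on an object; the grip force is fixed at half the most. Time passes only in rows, so rows that do not move let the fingers close. It gives the time, the measured TCP pose, the force, the opening and the grip force at its end, in the units of the state.
- observe(): the state, without advancing time (a new reading comes with each control period).
- snapshot(name): name is "scene" or "top"; returns a dict with "color" (400x640x3 uint8, blue, green, red), "K" (3x3 intrinsics, pixels), "world_from_camera" (4x4, takes a point from camera to world coordinates). Camera axes: x right, y up, looking along -z (the intrinsics and any distortion apply to the point x, -y, -z); pixel columns grow to the right and rows downward; lengths in m; the calibration is good to about 2 mm. A picture is of the moment at which its call begins. There is no depth.
- hand_in(): hands the job in; it is judged then, once.
Trained networks look in a picture, given as the dict that the camera call returned (one of the last four; its "shot" number tells which), for a name from the list of things; names that differ only in an ending like _2 or _b are one class to them, and where a whole thing is asked for, a point or a joint stands for the part that bears it (a point fixed in the world has none). Each returns a list of dicts, best first, with "p" (0 to 1); they miss things now and then, are a little off and sometimes report something else, mostly with a low value. They report only what shows in the picture. A call takes as long as a camera call. They do not tell look-alikes from the thing itself.
- recognise(query, picture): "location" ([x, y, z] in m, in world coordinates, good to about 4 mm: the middle of the surface that is visible of it).
- trace(query, picture): "pixels" (400x640 bool, what is visible of it).
The state is a dict: "t": time; "qpos": joint angles; "qvel": joint speeds; "joint_torque": joint torques, N m; "ee_pos": TCP position; "tcp_rot": TCP orientation; "contact_force": force on the tool from outside, world axes, zero at the start; "ft_torque": the same for the moment, N m; "grip_width": finger opening in m; "gripper_force": force on a finger pad.
Only numpy, scipy, OpenCV 4.12 (cv2) and the standard library are available. Lean on these libraries where they do the work, as an engineer would, in place of code of your own. Each camera call takes 0.05 s, during which the arm holds its last target. There are 200 camera calls.

## Working session

There is one attempt and no reset: what is moved stays moved. The work goes in short steps, Python scripts to look and compute and a shell command to move; the robot and the scene stay as the last step left them, time stands still between calls to the robot, and variables do not carry over. Pictures are saved under pics/ and viewed, at most 10 in all, crops included, and the job is handed in when it is done.

```bash
mkdir -p pics; ls
cat > h.py <<'E'
from bench import *
import numpy as np, cv2
from scipy.spatial.transform import Rotation as R
def st():
    s=observe(); q=s['tcp_rot']; return s,np.array(s['ee_pos']),R.from_quat([q[1],q[2],q[3],q[0]])
def ray(pic,u,v,z):
    K=np.array(pic['K']);T=np.array(pic['world_from_camera'])
    d=np.linalg.inv(K)@[u,v,1]; d=T[:3,:3]@[d[0],-d[1],-d[2]]; o=T[:3,3]
    return o+d*(z-o[2])/d[2]
def px(pic,p):
    K=np.array(pic['K']);T=np.array(pic['world_from_camera'])
    c=T[:3,:3].T@(np.array(p)-T[:3,3]); w=K@[c[0],-c[1],-c[2]]; return w[:2]/w[2]
E
python3 - <<'E'
from h import *
np.set_printoptions(precision=4,suppress=True)
s,p,r=st();print(s['t'],p,r.as_matrix(),s['contact_force'],s['grip_width'])
for n in ['scene','top']:
    a=snapshot(n);cv2.imwrite(f'pics/{n}1.png',a['color']);print(n,np.array(a['world_from_camera']),a['K'])
    for q in ['stand','bin','roller1','scoop','mat','tray','bottle','tape','driver','meter','carton','cup','board']:
        print(q,[(np.round(d['location'],3).tolist(),round(d['p'],2)) for d in recognise(q,a)][:5])
E
```

```text
pics
0.0 [ 0.2701 -0.5906  0.2219] [[ 0.9095  0.4158 -0.0005]
 [ 0.4158 -0.9095  0.0019]
 [ 0.0003 -0.0019 -1.    ]] [ 0.9014 -0.2548 -0.4498] 0.08539156583927593
scene [[-0.4701 -0.7024  0.5344  1.1162]
 [ 0.8824 -0.3625  0.2998  0.3026]
 [-0.0169  0.6126  0.7902  0.9855]
 [ 0.      0.      0.      1.    ]] [[390.5167   0.     313.2257]
 [  0.     390.5167 196.5427]
 [  0.       0.       1.    ]]
stand [([0.569, 0.174, 0.026], 0.77)]
bin [([0.541, 0.166, 0.03], 0.63)]
roller1 [([0.548, 0.168, 0.055], 0.86), ([0.493, 0.154, 0.051], 0.81), ([0.608, 0.174, 0.051], 0.73), ([0.317, 0.16, 0.026], 0.65), ([0.37, -0.18, 0.023], 0.63)]
scoop [([0.465, -0.337, 0.011], 0.61)]
mat [([0.55, -0.324, 0.001], 0.79), ([0.759, 0.059, 0.022], 0.68)]
tray [([0.532, -0.125, 0.013], 0.62)]
bottle [([0.756, -0.21, 0.08], 0.7)]
tape [([0.54, -0.511, 0.02], 0.82)]
driver [([0.762, 0.058, 0.024], 0.79), ([0.569, 0.172, 0.03], 0.34)]
meter [([0.419, 0.417, 0.033], 0.69)]
carton [([0.746, -0.328, 0.061], 0.7)]
cup [([0.729, -0.088, 0.048], 0.97), ([0.764, 0.059, 0.026], 0.42)]
board [([0.615, 0.464, 0.007], 0.
[... 311 characters left out ...]
0.756, 0.053, 0.019], 0.55)]
bin [([0.579, 0.184, 0.046], 0.84)]
roller1 [([0.604, 0.176, 0.052], 0.76), ([0.538, 0.158, 0.053], 0.67), ([0.341, -0.0, 0.021], 0.66), ([0.322, 0.151, 0.022], 0.56), ([0.487, 0.144, 0.056], 0.53)]
scoop [([0.497, -0.335, 0.008], 0.98), ([0.572, 0.166, 0.029], 0.62)]
mat [([0.544, -0.33, 0.003], 0.97), ([0.403, 0.407, 0.037], 0.45)]
tray [([0.534, -0.122, 0.001], 0.88)]
bottle [([0.73, -0.22, 0.083], 0.91), ([0.484, 0.148, 0.056], 0.51)]
tape [([0.541, -0.519, 0.022], 0.58)]
driver [([0.757, 0.052, 0.021], 0.53)]
meter [([0.404, 0.405, 0.035], 0.88)]
carton [([0.735, -0.334, 0.059], 0.67)]
cup [([0.75, -0.095, 0.036], 0.88)]
board [([0.609, 0.464, 0.008], 0.62)]
```

View pics/scene1.png

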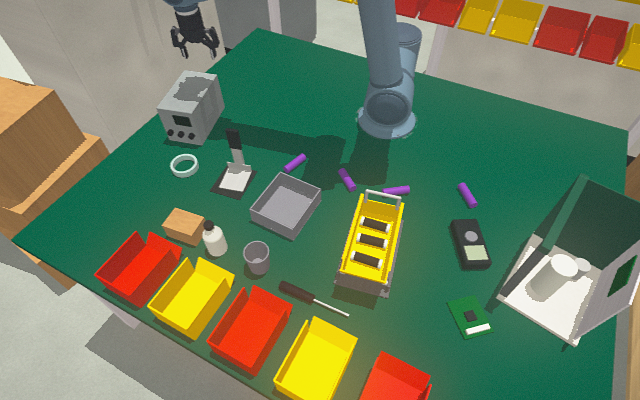

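View pics/top1.png

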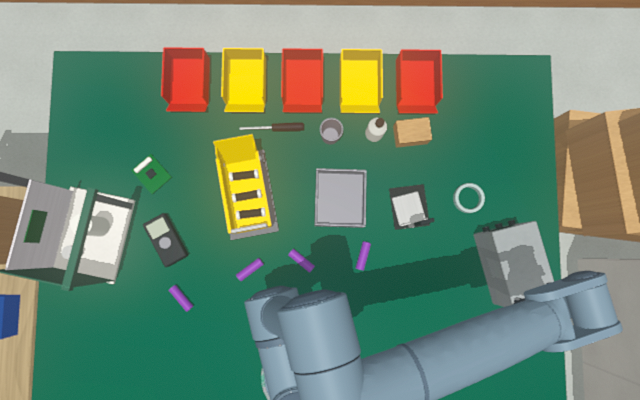

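Black rollers in the yellow bin at top-view (245,175), (247,195), (251,213); the four purple cylinders at (180,297), (250,269), (301,260), (363,256) are look-alikes on the bench. I'll confirm this with enlarged crops.

Run:
```python
import cv2,numpy as np
s=cv2.imread('pics/scene1.png');t=cv2.imread('pics/top1.png')
def crop(im,x,y,w,h,k):
    c=cv2.resize(im[y:y+h,x:x+w],None,fx=k,fy=k,interpolation=cv2.INTER_CUBIC)
    for i in range(0,w,10): cv2.line(c,(i*k,0),(i*k,6 if i%20 else 12),(0,0,255),1)
    for i in range(0,h,10): cv2.line(c,(0,i*k),(6 if i%20 else 12,i*k),(0,0,255),1)
    return c
cv2.imwrite('pics/bin.png',np.hstack([crop(s,330,180,80,120,5),crop(t,205,125,80,120,5)]))
cv2.imwrite('pics/scoop.png',np.hstack([crop(s,205,120,60,80,6),crop(t,380,170,60,80,6)]))
```

```text
(no output)
```

View pics/bin.png

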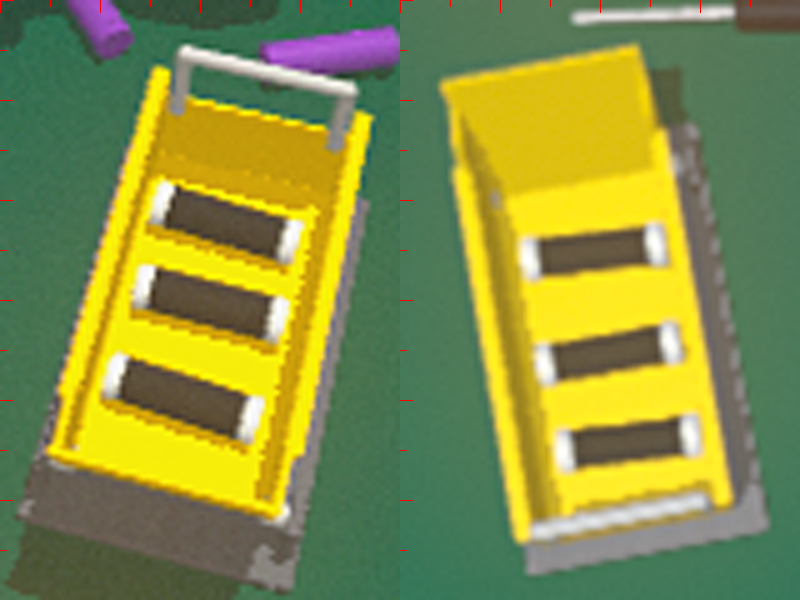

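View pics/scoop.png

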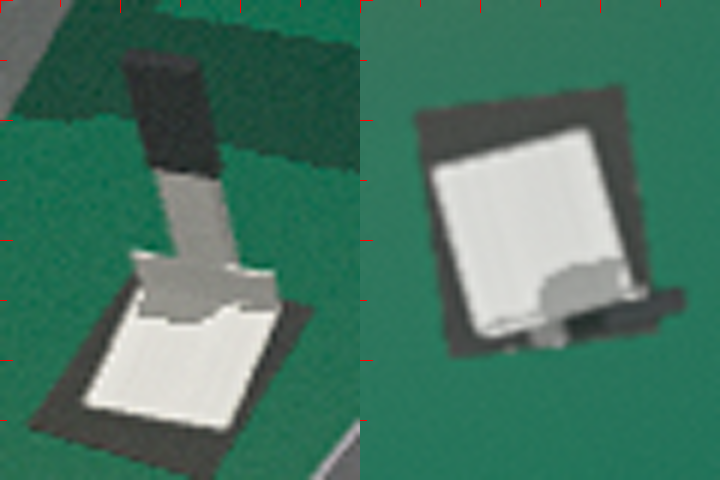

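```bash
cat > fit.py <<'E'
from h import *
from scipy.optimize import least_squares
np.set_printoptions(precision=4,suppress=True)
a={n:snapshot(n) for n in ['scene','top']}
def P(v,p): 
    c,s=np.cos(v[2]),np.sin(v[2]); return np.array([v[0]+c*p[0]-s*p[1],v[1]+s*p[0]+c*p[1],p[2]])
def fit(obs,x0):
    f=lambda v:np.concatenate([px(a[n],P(v,p))-uv for n,p,uv in obs])
    r=least_squares(f,x0,loss='soft_l1'); return r.x, f(r.x).reshape(-1,2)
E
python3 - <<'E'
from fit import *
# stand frame: x rear
S=[('top',(.113,.046,.125),(266,225)),('top',(.113,-.046,.125),(231,231)),
('scene',(.113,.046,.125),(366.4,190)),('scene',(.113,-.046,.125),(400.6,198)),
('top',(-.1486,.057,.129),(252.6,134)),('top',(-.1486,-.057,.129),(213.6,141.6)),
('top',(.13,.075,.008),(278.4,230.4)),('top',(.13,-.075,.008),(230.6,239.6)),
('scene',(-.13,.075,.004),(334,283)),('scene',(-.13,-.075,.004),(388.4,298))]
v,e=fit(S,[.57,.17,-2.88]);print('stand',v,np.degrees(v[2]));print(e)
o=lambda u,w:(380+(u-360)/6,170+w/6); q=lambda u,w:(205+u/6,120+w/6)
C=[('top',(-.045,-.041,.0055),o(432,167)),('top',(-.045,.041,.0055),o(585,128)),
]
# determine which side: scoop x points to robot => yaw ~pi: y=-: world +y = image left
C=[('top',(-.045,-.041,.0055),o(432,167)),('top',(-.045,.041,.0055),o(585,128)),
('top',(.045,.041,.033),o(648,292)),
('scene',(-.045,.041,.0055),q(85,404)),('scene',(-.045,-.041,.0055),q(228,431)),
('scene',(.045,.041,.033),q(133,252)),('scene',(.045,-.041,.033),q(278,273)),
('scene',(.045,.02,.178),q(122,52)),('scene',(.057,-.02,.178),q(200,60)),
('top',(.057,.02,.178),o(685,310)),('top',(.045,.02,.178),o(683,290))]
v,e=fit(C,[.53,-.33,-2.9]);print('scoop',v,np.degrees(v[2]));print(e)
M=[('top',(.065,.055,.003),o(418,113)),('top',(.065,-.055,.003),o(624,88)),('top',(-.065,.055,.003),o(452,356)),
('scene',(.065,.055,.003),q(215,480)),('scene',(.065,-.055,.003),q(30,428)),('scene',(-.065,.055,.003),q(314,312))]
v,e=fit(M,[.55,-.33,.1]);print('mat',v);print(e)
m=trace('tray',a['top'])[0]['pixels'];u=cv2.minAreaRect(np.argwhere(m)[:,::-1].astype(np.float32));print(u)
for z in (.0,.06):
  print([ray(a['top'],*c,z) for c in cv2.boxPoints(u)],ray(a['top'],*u[0],z))
E
```

```text
stand [ 0.5476  0.1675 -2.9506] -169.05816895587674
[[-1.2723 -0.1125]
 [ 1.5202 -0.1187]
 [ 0.78    0.4306]
 [-0.7809 -0.2743]
 [-0.1044  0.4464]
 [-0.4062 -0.0326]
 [ 0.2463  0.3754]
 [-0.2075  0.1771]
 [-0.5972  0.1238]
 [-0.0792  0.2152]]
scoop [ 0.5052 -0.3314 -2.8912] -165.65521372994078
[[-0.0188 -0.032 ]
 [-0.0385  0.1419]
 [-0.5979  0.2514]
 [-0.0517 -0.3898]
 [-0.1265 -0.479 ]
 [ 0.4799 -0.6615]
 [-0.4238 -0.116 ]
 [-0.2868  1.1118]
 [ 0.5092 -0.8883]
 [ 0.5177 -0.3399]
 [-0.3288 -1.288 ]]
mat [ 0.5118 -0.3347  0.1364]
[[-0.8689 -0.5529]
 [-0.3206 -0.9033]
 [-0.3783  0.3758]
 [-0.8089 -0.5488]
 [-0.3859 -0.886 ]
 [ 0.1647 -1.4752]]
((340.2589111328125, 198.0095977783203), (50.85401916503906, 57.738189697265625), 2.12109637260437)
[array([ 0.4502, -0.0386,  0.    ]), array([ 0.6309, -0.0443,  0.    ]), array([ 0.6261, -0.2034,  0.    ]), array([ 0.4454, -0.1958,  0.    ])] [ 0.5376 -0.1205  0.    ]
[array([ 0.4469, -0.0381,  0.06  ]), array([ 0.62  , -0.0435,  0.06  ]), array([ 0.6154, -0.1959,  0.06  ]), array([ 0.4423, -0.1886,  0.06  ])] [ 0.5306 -0.1165  0.06  ]
```

```bash
cat >> h.py <<'E'
import json
def Rd(yaw,pitch=0):
    """tool: y axis at world yaw (deg), pointing down, then pitched about tool x (deg, + = same sense as bin tilt)"""
    y=np.array([np.cos(np.radians(yaw)),np.sin(np.radians(yaw)),0]);z=np.array([0,0,-1.])
    return R.from_matrix(np.c_[np.cross(y,z),y,z])*R.from_euler('x',pitch,degrees=True)
def plan(wps,grip,start=None):
    """wps: (pos,rot,n or None). prints rows in tool units in chunks of 8"""
    if start is None: s,p,r=st()
    else: p,r=start
    rows=[]
    for P,Q,n in wps:
        P=np.array(P)
        if n is None:
            d=np.abs(P-p).max(); w=np.degrees((r.inv()*Q).magnitude()); n=int(np.ceil(max(d/.026,w/7.5,np.linalg.norm(P-p)/.045,1)))
        for k in range(n,0,-1):
            for _ in range(1):
                sh=np.clip(r.inv().apply(P-p)/k/.03,-1,1).round(2); tu=np.clip((r.inv()*Q).as_rotvec(degrees=True)/k/8,-1,1).round(2)
                p=p+r.apply(sh*.03); r=r*R.from_rotvec(tu*8,degrees=True); rows.append([(sh+0.).tolist(),(tu+0.).tolist(),grip])
    for i in range(0,len(rows),8): print(json.dumps(rows[i:i+8]).replace(' ',''))
    return p,r
YB=10.94; E=np.array([np.cos(np.radians(YB)),np.sin(np.radians(YB)),0])*-1
H=np.array([.6458,.1865,.025])
def binpt(x,z,t): # bin frame -> world at tilt t
    return H+E*(x*np.cos(t)-z*np.sin(t))+np.array([0,0,x*np.sin(t)+z*np.cos(t)])
E
python3 - <<'E'
from h import *
s,p,r=st()
b=binpt(.213,.106,0);print(b)
plan([([.33,-.45,.28],r,None),([b[0],b[1],.27],Rd(YB),None),(b,Rd(YB),None)],1)
E
```

```text
[0.43667096 0.14607666 0.131     ]
[[[0.63,-0.58,-0.32],[0.0,0.0,0.0],1],[[0.63,-0.57,-0.32],[0.0,0.0,0.0],1],[[0.63,-0.58,-0.32],[0.0,0.0,0.0],1],[[0.63,-0.57,-0.31],[0.0,0.0,0.0],1],[[0.62,-0.58,-0.32],[0.0,0.0,0.0],1],[[0.63,-0.57,-0.31],[0.0,0.0,0.0],1],[[0.5,-0.72,0.01],[0.0,0.0,-0.42],1],[[0.54,-0.69,0.01],[0.0,0.0,-0.41],1]]
[[[0.58,-0.66,0.01],[0.0,0.0,-0.42],1],[[0.62,-0.62,0.02],[0.0,0.0,-0.41],1],[[0.65,-0.59,0.01],[0.0,0.0,-0.42],1],[[0.69,-0.55,0.02],[0.0,0.0,-0.41],1],[[0.72,-0.51,0.01],[0.0,0.0,-0.42],1],[[0.74,-0.47,0.02],[0.0,0.0,-0.41],1],[[0.77,-0.42,0.01],[0.0,0.0,-0.42],1],[[0.79,-0.38,0.02],[0.0,0.0,-0.41],1]]
[[[0.81,-0.33,0.01],[0.0,0.0,-0.42],1],[[0.83,-0.28,0.02],[0.0,0.0,-0.41],1],[[0.85,-0.23,0.01],[0.0,0.0,-0.42],1],[[0.86,-0.18,0.02],[0.0,0.0,-0.41],1],[[0.87,-0.13,0.01],[0.0,0.0,-0.42],1],[[0.87,-0.08,0.02],[0.0,0.0,-0.41],1],[[0.88,-0.03,0.01],[0.0,0.0,-0.42],1],[[0.88,0.02,0.02],[0.0,0.0,-0.41],1]]
[[[0.87,0.06,0.01],[0.0,0.0,-0.42],1],[[0.87,0.12,0.02],[0.0,0.0,-0.41],1],[[0.86,0.17,0.01],[0.0,0.0,-0.42],1],[[0.85,0.21,0.02],[0.0,0.0,-0.41],1],[[0.84,0.27,0.01],[0.0,0.0,-0.42],1],[[0.0,0.0,0.77],[0.0,0.0,0.0],1],[[0.0,0.0,0.77],[0.0,0.0,0.0],1],[[0.0,0.0,0.77],[0.0,0.0,0.0],1]]
[[[0.0,0.0,0.78],[0.0,0.0,0.0],1],[[0.0,0.0,0.77],[0.0,0.0,0.0],1],[[0.0,0.0,0.78],[0.0,0.0,0.0],1]]
```

```bash
python3 -m crank '[[[0.63,-0.58,-0.32],[0,0,0],1],[[0.63,-0.58,-0.32],[0,0,0],1],[[0.63,-0.58,-0.32],[0,0,0],1],[[0.63,-0.58,-0.32],[0,0,0],1],[[0.63,-0.58,-0.32],[0,0,0],1],[[0.63,-0.58,-0.32],[0,0,0],1],[[0.5,-0.72,0],[0,0,-0.42],1],[[0.54,-0.69,0],[0,0,-0.41],1]]'
python3 -m crank '[[[0.58,-0.66,0],[0,0,-0.42],1],[[0.62,-0.62,0],[0,0,-0.41],1],[[0.65,-0.59,0],[0,0,-0.42],1],[[0.69,-0.55,0],[0,0,-0.41],1],[[0.72,-0.51,0],[0,0,-0.42],1],[[0.74,-0.47,0],[0,0,-0.41],1],[[0.77,-0.42,0],[0,0,-0.42],1],[[0.79,-0.38,0],[0,0,-0.41],1]]'
python3 -m crank '[[[0.81,-0.33,0],[0,0,-0.42],1],[[0.83,-0.28,0],[0,0,-0.41],1],[[0.85,-0.23,0],[0,0,-0.42],1],[[0.86,-0.18,0],[0,0,-0.41],1],[[0.87,-0.13,0],[0,0,-0.42],1],[[0.87,-0.08,0],[0,0,-0.41],1],[[0.88,-0.03,0],[0,0,-0.42],1],[[0.88,0.02,0],[0,0,-0.41],1]]'
python3 -m crank '[[[0.87,0.06,0],[0,0,-0.42],1],[[0.87,0.12,0],[0,0,-0.41],1],[[0.86,0.17,0],[0,0,-0.42],1],[[0.85,0.21,0],[0,0,-0.41],1],[[0.84,0.27,0],[0,0,-0.42],1],[[0,0,0],[0,0,0],1]]'
python3 - <<'E'
from h import *
b=binpt(.213,.106,0);s,p,r=st();print(s['t'],p-b,(Rd(YB).inv()*r).as_rotvec(degrees=True),s['contact_force'])
plan([(b,Rd(YB),6)],1)
E
```

```text
t: 2.35
ee_pos: [0.3396, -0.3964, 0.2812]
tcp_rot: [0.001, 0.963, 0.27, 0.0]
contact_force: [0.9, 0.7, -0.5]
grip_width: 0.0855
gripper_force: 0.0
t: 3.15
ee_pos: [0.3762, -0.1887, 0.2808]
tcp_rot: [0.0, 0.875, 0.484, 0.0]
contact_force: [-0.6, 0.7, 0.3]
grip_width: 0.0857
gripper_force: 0.0
t: 3.95
ee_pos: [0.414, 0.0187, 0.2809]
tcp_rot: [0.0, 0.74, 0.672, 0.0]
contact_force: [0.7, -0.2, -0.4]
grip_width: 0.0854
gripper_force: 0.0
t: 4.55
ee_pos: [0.4367, 0.1492, 0.2807]
tcp_rot: [-0.0, 0.635, 0.773, 0.0]
contact_force: [-0.3, -1.0, 0.4]
grip_width: 0.0855
gripper_force: 0.0
4.55 [-8.04890673e-06  3.14366410e-03  1.49675585e-01] [-0.00556974  0.03307035 -0.26814489] [-0.31069527 -0.97315466  0.38046131]
[[[-0.02,0.0,0.83],[0.0,0.0,0.01],1],[[-0.02,0.0,0.83],[0.0,0.0,0.0],1],[[-0.02,-0.01,0.83],[0.0,0.0,0.01],1],[[-0.02,0.0,0.83],[0.0,0.0,0.0],1],[[-0.01,-0.01,0.83],[0.0,0.0,0.01],1],[[-0.02,0.0,0.84],[0.0,0.0,0.0],1]]
```

```bash
python3 -m crank '[[[-0.02,0,0.83],[0,0,0],1],[[-0.02,0,0.83],[0,0,0],1],[[-0.02,0,0.83],[0,0,0],1],[[-0.02,0,0.83],[0,0,0],1],[[-0.02,0,0.83],[0,0,0],1],[[0,0,0.83],[0,0,0],1],[[0,0,0],[0,0,0],1]]'
python3 -m crank '[[[0,0,0],[0,0,0],0],[[0,0,0],[0,0,0],0],[[0,0,0],[0,0,0],0],[[0,0,0],[0,0,0],0],[[0,0,0],[0,0,0],0],[[0,0,0],[0,0,0],0],[[0,0,0],[0,0,0],0],[[0,0,0],[0,0,0],0]]'
python3 - <<'E'
from h import *
b=binpt(.213,.106,0);s,p,r=st();print(s['t'],p-b,(Rd(YB).inv()*r).as_rotvec(degrees=True),s['contact_force'])
e=plan([(binpt(.213,.106,t),Rd(YB,np.degrees(t)),2) for t in np.arange(.05,.56,.05)],0,(b,Rd(YB)))
E
```

```text
t: 5.25
ee_pos: [0.4345, 0.1434, 0.1279]
tcp_rot: [-0.003, 0.637, 0.771, -0.003]
contact_force: [-0.9, -0.1, 0.5]
grip_width: 0.0856
gripper_force: 0.0
t: 6.05
ee_pos: [0.4373, 0.1442, 0.1312]
tcp_rot: [-0.0, 0.636, 0.771, 0.0]
contact_force: [0.6, 1.3, -0.1]
grip_width: 0.0002
gripper_force: 0.0
6.05 [ 0.0005801  -0.00184387  0.00020265] [-0.00022     0.00091672 -0.03341851] [ 0.57178615  1.33032316 -0.11028267]
[[[0.0,0.09,-0.18],[0.18,0.0,0.0],0],[[0.0,0.09,-0.17],[0.18,0.0,0.0],0],[[0.0,0.09,-0.18],[0.18,0.0,0.0],0],[[0.0,0.09,-0.18],[0.18,0.0,0.0],0],[[0.0,0.09,-0.17],[0.18,0.0,0.0],0],[[0.0,0.09,-0.18],[0.17,0.0,0.0],0],[[0.0,0.09,-0.17],[0.18,0.0,0.0],0],[[0.0,0.09,-0.18],[0.18,0.0,0.0],0]]
[[[0.0,0.09,-0.18],[0.18,0.0,0.0],0],[[0.0,0.1,-0.17],[0.18,0.0,0.0],0],[[0.0,0.09,-0.18],[0.18,0.0,0.0],0],[[0.0,0.09,-0.18],[0.18,0.0,0.0],0],[[0.0,0.09,-0.17],[0.18,0.0,0.0],0],[[0.0,0.09,-0.18],[0.18,0.0,0.0],0],[[0.0,0.09,-0.18],[0.18,0.0,0.0],0],[[0.0,0.09,-0.17],[0.17,0.0,0.0],0]]
[[[0.0,0.09,-0.18],[0.18,0.0,0.0],0],[[0.0,0.09,-0.17],[0.18,0.0,0.0],0],[[0.0,0.09,-0.18],[0.18,0.0,0.0],0],[[0.0,0.09,-0.18],[0.18,0.0,0.0],0],[[0.0,0.09,-0.17],[0.18,0.0,0.0],0],[[0.0,0.09,-0.18],[0.18,0.0,0.0],0]]
```

Fingers shut on nothing; I'll look.

Run:
```python
from h import *
c=[]
for n,(x,y,w,h) in {'scene':(320,100,100,200),'top':(200,120,100,200)}.items():
    a=snapshot(n);s,p,r=st()
    print(n,'tip px',px(a,p+[0,0,-.025]),'bar px',px(a,binpt(.213,.1,0)))
    print([(np.round(d['location'],3).tolist(),round(d['p'],2)) for d in recognise('bin_bar',a)])
    c.append(cv2.resize(a['color'][y:y+h//1,x:x+w],None,fx=3,fy=3,interpolation=cv2.INTER_CUBIC))
cv2.imwrite('pics/miss.png',np.hstack(c))
```

```text
scene tip px [381.85200542 198.07537278] bar px [383.36914375 194.06771453]
[([0.543, 0.165, 0.025], 0.76), ([0.421, 0.414, 0.035], 0.47)]
top tip px [250.13908606 228.00366595] bar px [248.62691553 227.86028804]
[([0.622, 0.184, 0.058], 0.75), ([0.537, -0.123, 0.004], 0.43)]
```

View pics/miss.png

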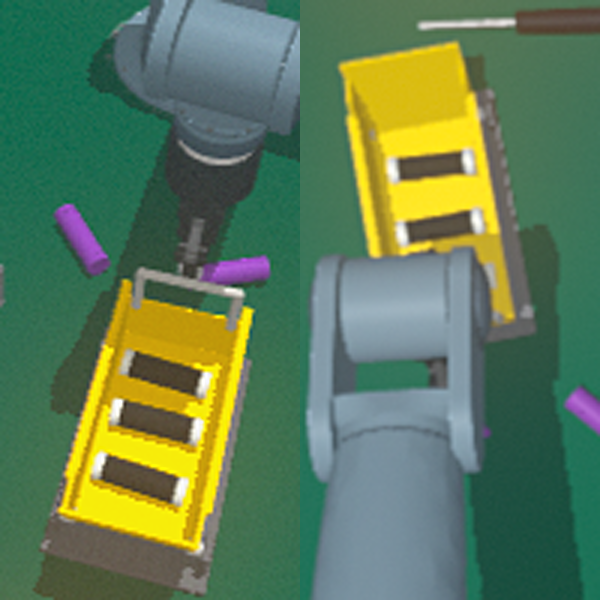

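The bar (scene crop (190,283) → pixel (383,194)) is where predicted, but the shut fingertips seem to end behind/above it; I need an enlargement.

Run:
```python
from h import *
a=snapshot('scene');s,p,r=st()
for dz in (0,-.006,-.025): print(dz,px(a,p+[0,0,dz]))
K=np.array(a['K']);print({k:v for k,v in a.items() if k not in('color','K','world_from_camera')})
cv2.imwrite('pics/miss2.png',cv2.resize(a['color'][165:215,350:420],None,fx=10,fy=10,interpolation=cv2.INTER_CUBIC))
```

```text
0 [382.94575349 192.59585879]
-0.006 [382.67882536 193.92951011]
-0.025 [381.84866176 198.07725121]
{'shot': 7}
```

View pics/miss2.png

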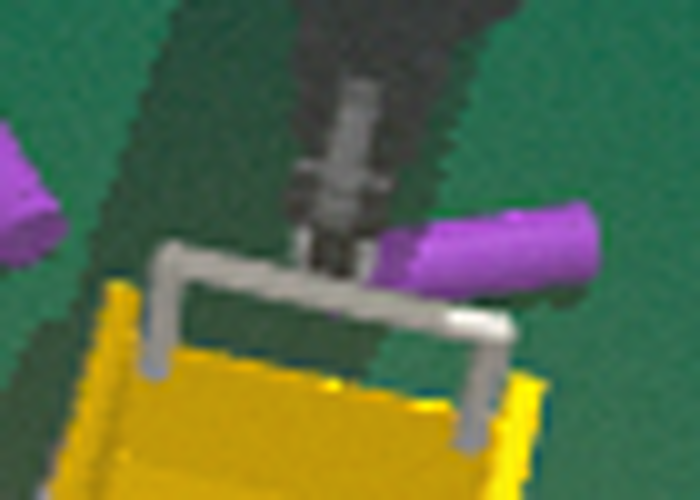

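Run:
```python
from h import *
a=snapshot('scene')
p=np.array([.2701,-.5906,.2219]);r=np.array([[.9095,.4158,0],[.4158,-.9095,0],[0,0,-1.]])
for z in (0,.012,.025):
  print(z,[px(a,p+r@[0,y,z]).round(1) for y in (-.05,-.0425,.0425,.05)])
im=cv2.imread('pics/scene1.png')[0:75,160:230]
c=a['color'][165:215,350:420]
cv2.imwrite('pics/start.png',cv2.resize(im,None,fx=8,fy=8,interpolation=cv2.INTER_CUBIC))
```

```text
0 [array([216.3,  64. ]), array([214.2,  63.9]), array([189.5,  63.4]), array([187.3,  63.4])]
0.012 [array([217.1,  67.1]), array([214.9,  67. ]), array([190.4,  66.5]), array([188.3,  66.5])]
0.025 [array([217.9,  70.4]), array([215.7,  70.3]), array([191.4,  69.8]), array([189.3,  69.8])]
```

View pics/start.png

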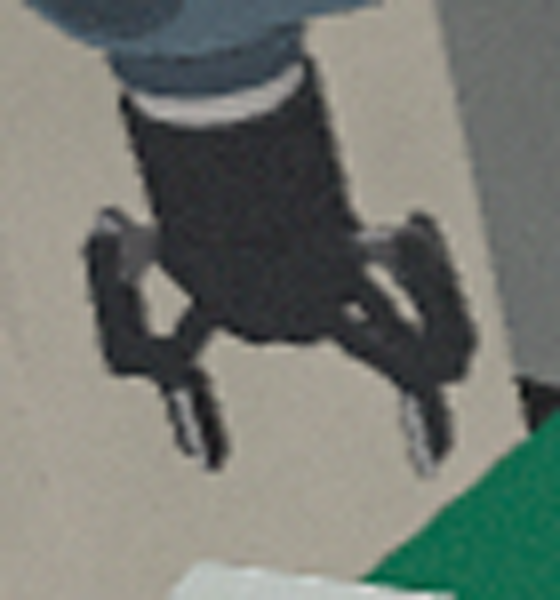

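Both pictures put the fingertips some 25 mm shorter than stated (shut tips at about scene pixel (383,192), i.e. just on top of the bar; at the start (200,59) rather than (203,67)). I'll open, go 26 mm lower and close.

```bash
python3 -m crank '[[[0,0,0],[0,0,0],1],[[0,0,0],[0,0,0],1],[[0,0,0],[0,0,0],1],[[0,0,0],[0,0,0],1],[[0,0,0],[0,0,0],1],[[0,0,0],[0,0,0],1],[[0,0,0],[0,0,0],1]]'
python3 -m crank '[[[0,0,0.44],[0,0,0],1],[[0,0,0.44],[0,0,0],1],[[0,0,0],[0,0,0],0],[[0,0,0],[0,0,0],0],[[0,0,0],[0,0,0],0],[[0,0,0],[0,0,0],0],[[0,0,0],[0,0,0],0],[[0,0,0],[0,0,0],0]]'
```

```text
t: 7.05
ee_pos: [0.4373, 0.1442, 0.1312]
tcp_rot: [0.0, 0.636, 0.771, 0.0]
contact_force: [-0.5, 0.2, -0.2]
grip_width: 0.0853
gripper_force: 0.0
t: 7.85
ee_pos: [0.4384, 0.1444, 0.1054]
tcp_rot: [0.001, 0.636, 0.771, 0.001]
contact_force: [4.0, 0.5, -0.4]
grip_width: 0.0076
gripper_force: 58.5
```

```bash
python3 -m crank '[[[0,0,0],[0,0,0],0],[[0,0,0],[0,0,0],0]]'
python3 - <<'E'
from h import *
a=snapshot('scene')
cv2.imwrite('pics/grip1.png',cv2.resize(a['color'][165:215,350:420],None,fx=10,fy=10,interpolation=cv2.INTER_CUBIC))
E
```

```text
t: 8.05
ee_pos: [0.4384, 0.1444, 0.1054]
tcp_rot: [0.001, 0.636, 0.771, 0.001]
contact_force: [4.5, 1.8, -1.6]
grip_width: 0.0077
gripper_force: 58.5
```

View pics/grip1.png

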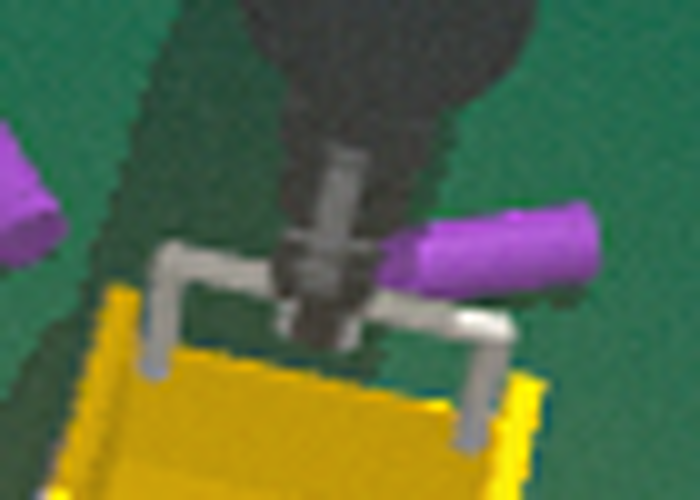

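The fingers now straddle the bar (tips below it at crop (320,345)), grip 58 N: a good grasp; the usable grasp point lies about 20 mm behind the reported TCP. Next, the lift arc.

Run:
```python
from h import *
s,p,r=st();d=p-H;x=d@E;z=d[2];lat=p-(H+E*x+[0,0,z]);print(x,z,lat)
plan([(binpt(x,z,t)+lat,R.from_rotvec(np.cross(E,[0,0,1])*t)*r,2) for t in np.arange(.0625,.51,.0625)],0,(p,r))
```

```text
0.21165421748313723 0.080420177182664 [ 3.77444068e-04 -1.95269655e-03  1.38777878e-17]
[[[0.0,0.09,-0.22],[0.22,0.0,0.0],0],[[0.0,0.09,-0.22],[0.23,0.0,0.0],0],[[0.0,0.09,-0.22],[0.22,0.0,0.0],0],[[0.0,0.08,-0.22],[0.23,0.0,0.0],0],[[0.0,0.09,-0.22],[0.22,0.0,0.0],0],[[0.0,0.09,-0.21],[0.22,0.0,0.0],0],[[0.0,0.09,-0.22],[0.23,0.0,0.0],0],[[0.0,0.08,-0.22],[0.22,0.0,0.0],0]]
[[[0.0,0.09,-0.22],[0.22,0.0,0.0],0],[[0.0,0.09,-0.22],[0.23,0.0,0.0],0],[[0.0,0.09,-0.22],[0.22,0.0,0.0],0],[[0.0,0.08,-0.22],[0.23,0.0,0.0],0],[[0.0,0.09,-0.22],[0.22,0.0,0.0],0],[[0.0,0.09,-0.21],[0.22,0.0,0.0],0],[[0.0,0.09,-0.22],[0.23,0.0,0.0],0],[[0.0,0.09,-0.22],[0.22,0.0,0.0],0]]
```

```bash
python3 -m crank '[[[0,0.09,-0.22],[0.22,0,0],0],[[0,0.09,-0.22],[0.23,0,0],0],[[0,0.09,-0.22],[0.22,0,0],0],[[0,0.08,-0.22],[0.23,0,0],0],[[0,0.09,-0.22],[0.22,0,0],0],[[0,0.09,-0.21],[0.22,0,0],0],[[0,0.09,-0.22],[0.23,0,0],0],[[0,0.08,-0.22],[0.22,0,0],0]]'
python3 -m crank '[[[0,0.09,-0.22],[0.22,0,0],0],[[0,0.09,-0.22],[0.23,0,0],0],[[0,0.09,-0.22],[0.22,0,0],0],[[0,0.08,-0.22],[0.23,0,0],0],[[0,0.09,-0.22],[0.22,0,0],0],[[0,0.09,-0.21],[0.22,0,0],0],[[0,0.09,-0.22],[0.23,0,0],0],[[0,0,0],[0,0,0],0]]'
python3 -m crank '[[[0,0.09,-0.22],[0.22,0,0],0],[[0,0.09,-0.22],[0.22,0,0],0],[[0,0,0],[0,0,0],0],[[0,0,0],[0,0,0],0]]'
python3 - <<'E'
from h import *
for n in ['top','scene']:
    a=snapshot(n)
    print([(np.round(d['location'],3).tolist(),round(d['p'],2)) for d in recognise('roller1',a)])
cv2.imwrite('pics/tip.png',cv2.resize(a['color'][155:305,310:430],None,fx=4,fy=4,interpolation=cv2.INTER_CUBIC))
s,p,r=st();g=p+r.apply([0,0,-.02]);d=g-H;print(d@E,d[2],np.arctan2(d[2],d@E)-np.arctan2(.1,.213))
E
```

```text
t: 8.9
ee_pos: [0.4613, 0.1489, 0.152]
tcp_rot: [-0.081, 0.631, 0.765, -0.099]
contact_force: [1.1, -1.2, -12.1]
grip_width: 0.0074
gripper_force: 59.1
t: 9.7
ee_pos: [0.4933, 0.1551, 0.1905]
tcp_rot: [-0.151, 0.618, 0.749, -0.183]
contact_force: [-5.8, -2.1, 0.9]
grip_width: 0.0076
gripper_force: 60.1
t: 10.1
ee_pos: [0.5013, 0.1566, 0.1982]
tcp_rot: [-0.172, 0.613, 0.743, -0.209]
contact_force: [-13.8, -3.4, -4.0]
grip_width: 0.0074
gripper_force: 62.7
[([0.343, 0.002, 0.023], 0.79), ([0.327, 0.147, 0.022], 0.75), ([0.36, -0.191, 0.026], 0.58), ([0.24, 0.368, 0.025], 0.55), ([0.657, 0.154, 0.053], 0.54), ([0.63, 0.148, 0.068], 0.4)]
[([0.614, 0.17, 0.076], 0.89), ([0.655, 0.184, 0.054], 0.84), ([0.336, -0.019, 0.021], 0.63), ([0.633, 0.182, 0.066], 0.56), ([0.238, 0.36, 0.023], 0.54), ([0.37, -0.181, 0.023], 0.51)]
0.1371936452518226 0.19029634008359103 0.507211819424166
```

View pics/tip.png

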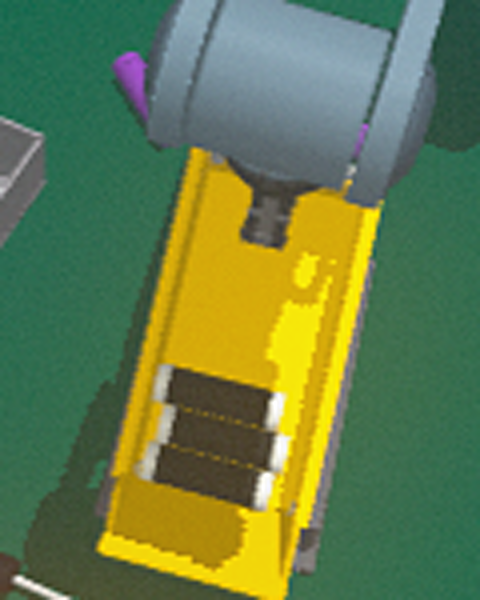

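All three rollers lie side by side in the low corner (crop (213,390), (222,437), (208,478)), bin against its stop. Release, back off, and plan the scoop approach.

```bash
python3 -m crank '[[[0,0,0],[0,0,0],0.6],[[0,0,0],[0,0,0],0.6],[[0,0,0],[0,0,0],0.6],[[0,0,0],[0,0,0],0.6],[[0,0,-0.7],[0,0,0],0.6],[[0,0,-1],[0,0,0],0.6],[[0,0,-1],[0,0,0],0.6],[[0,0,-1],[0,0,0],0.6]]'
python3 - <<'E'
from h import *
a=snapshot('top');
for z in (.1,.15,.2): print(ray(a,475,230,z),ray(a,485,300,z))
b=[.4558,-.3440]
plan([([.50,.10,.31],Rd(YB,10),None),([*b,.28],Rd(14.35),None),([*b,.117],Rd(14.35),None)],1)
E
```

```text
t: 11.1
ee_pos: [0.562, 0.1684, 0.2978]
tcp_rot: [-0.167, 0.614, 0.744, -0.202]
contact_force: [0.9, 0.2, -0.2]
grip_width: 0.0509
gripper_force: 0.0
[ 0.43590679 -0.50179943  0.1       ] [ 0.23759749 -0.52447109  0.1       ]
[ 0.43348493 -0.48389747  0.15      ] [ 0.24262254 -0.50571776  0.15      ]
[ 0.43106306 -0.4659955   0.2       ] [ 0.24764759 -0.48696443  0.2       ]
[[[-0.61,-0.78,0.35],[-0.83,0.0,0.0],1],[[-0.61,-0.82,0.26],[-0.83,0.0,0.0],1],[[-0.61,-0.84,0.17],[-0.82,0.01,0.0],1],[[-0.79,-0.22,0.1],[-0.07,0.0,-0.02],1],[[-0.79,-0.23,0.09],[-0.07,0.0,-0.02],1],[[-0.79,-0.23,0.09],[-0.07,0.0,-0.02],1],[[-0.79,-0.23,0.09],[-0.07,0.0,-0.02],1],[[-0.79,-0.24,0.09],[-0.07,0.0,-0.02],1]]
[[[-0.79,-0.24,0.08],[-0.07,0.0,-0.03],1],[[-0.79,-0.24,0.08],[-0.07,0.0,-0.02],1],[[-0.79,-0.25,0.08],[-0.07,0.0,-0.03],1],[[-0.79,-0.25,0.08],[-0.07,0.0,-0.02],1],[[-0.78,-0.25,0.07],[-0.07,0.0,-0.03],1],[[-0.78,-0.26,0.07],[-0.07,-0.01,-0.02],1],[[-0.78,-0.26,0.07],[-0.07,0.0,-0.03],1],[[-0.78,-0.26,0.07],[-0.07,-0.01,-0.02],1]]
[[[-0.78,-0.27,0.07],[-0.07,0.0,-0.03],1],[[-0.78,-0.27,0.06],[-0.07,-0.01,-0.02],1],[[-0.78,-0.27,0.06],[-0.07,0.0,-0.03],1],[[-0.78,-0.28,0.06],[-0.07,-0.01,-0.02],1],[[-0.79,-0.27,0.06],[-0.06,0.0,-0.03],1],[[0.0,0.0,0.78],[0.0,0.0,0.0],1],[[0.0,0.0,0.78],[0.0,0.0,0.0],1],[[0.0,0.0,0.77],[0.0,0.0,0.0],1]]
[[[0.0,0.0,0.78],[0.0,0.0,0.0],1],[[0.0,0.0,0.77],[0.0,0.0,0.0],1],[[0.0,0.0,0.78],[0.0,0.0,0.0],1],[[0.0,0.0,0.77],[0.0,0.0,0.0],1]]
```

```bash
python3 -m crank '[[[-0.61,-0.78,0.35],[-0.83,0,0],1],[[-0.61,-0.82,0.26],[-0.83,0,0],1],[[-0.61,-0.84,0.17],[-0.82,0,0],1],[[-0.79,-0.22,0.1],[-0.07,0,-0.02],1],[[-0.79,-0.23,0.09],[-0.07,0,-0.02],1],[[-0.79,-0.23,0.09],[-0.07,0,-0.02],1],[[-0.79,-0.23,0.09],[-0.07,0,-0.02],1],[[-0.79,-0.24,0.09],[-0.07,0,-0.02],1]]'
python3 -m crank '[[[-0.79,-0.24,0.08],[-0.07,0,-0.03],1],[[-0.79,-0.24,0.08],[-0.07,0,-0.02],1],[[-0.79,-0.25,0.08],[-0.07,0,-0.03],1],[[-0.79,-0.25,0.08],[-0.07,0,-0.02],1],[[-0.78,-0.25,0.07],[-0.07,0,-0.03],1],[[-0.78,-0.26,0.07],[-0.07,0,-0.02],1],[[-0.78,-0.26,0.07],[-0.07,0,-0.03],1],[[-0.78,-0.26,0.07],[-0.07,0,-0.02],1]]'
python3 -m crank '[[[-0.78,-0.27,0.07],[-0.07,0,-0.03],1],[[-0.78,-0.27,0.06],[-0.07,0,-0.02],1],[[-0.78,-0.27,0.06],[-0.07,0,-0.03],1],[[-0.78,-0.28,0.06],[-0.07,0,-0.02],1],[[-0.79,-0.27,0.06],[-0.06,0,-0.03],1],[[0,0,0],[0,0,0],1]]'
python3 - <<'E'
from h import *
b=[.4558,-.3440]
plan([([*b,.117],Rd(14.35),6)],1)
# measure bin tilt now, arm out of the way: bar ends
a=snapshot('top');cv2.imwrite('pics/t2.png',a['color'])
for t in (.44,.47,.5): print(t,px(a,binpt(.213,.1,t)))
im=a['color'];c=np.hstack([cv2.resize(im[125:245,205:285],None,fx=5,fy=5,interpolation=cv2.INTER_CUBIC)])
b=snapshot('scene')['color'];cv2.imwrite('pics/tipped.png',np.hstack([c,cv2.resize(b[180:300,330:410],None,fx=5,fy=5,interpolation=cv2.INTER_CUBIC)]))
E
```

```text
t: 11.95
ee_pos: [0.4839, -0.0245, 0.2966]
tcp_rot: [-0.043, 0.629, 0.774, -0.052]
contact_force: [-0.4, -0.2, 0.2]
grip_width: 0.0852
gripper_force: 0.0
t: 12.75
ee_pos: [0.4642, -0.2218, 0.284]
tcp_rot: [-0.019, 0.62, 0.784, -0.021]
contact_force: [-0.1, -0.5, 0.5]
grip_width: 0.0853
gripper_force: 0.0
t: 13.35
ee_pos: [0.4516, -0.3467, 0.2751]
tcp_rot: [-0.005, 0.614, 0.789, -0.002]
contact_force: [-0.4, -0.3, 0.4]
grip_width: 0.0855
gripper_force: 0.0
[[[0.0,0.04,0.88],[-0.01,-0.01,0.0],1],[[0.01,0.03,0.88],[-0.01,-0.01,0.0],1],[[0.01,0.03,0.88],[-0.01,0.0,0.0],1],[[0.0,0.03,0.88],[-0.01,-0.01,-0.01],1],[[0.01,0.03,0.87],[-0.02,0.0,0.0],1],[[0.01,0.03,0.88],[-0.01,-0.01,-0.01],1]]
0.44 [240.60989565 203.03650357]
0.47 [240.01276966 200.83057736]
0.5 [239.41303656 198.56972668]
```

View pics/tipped.png

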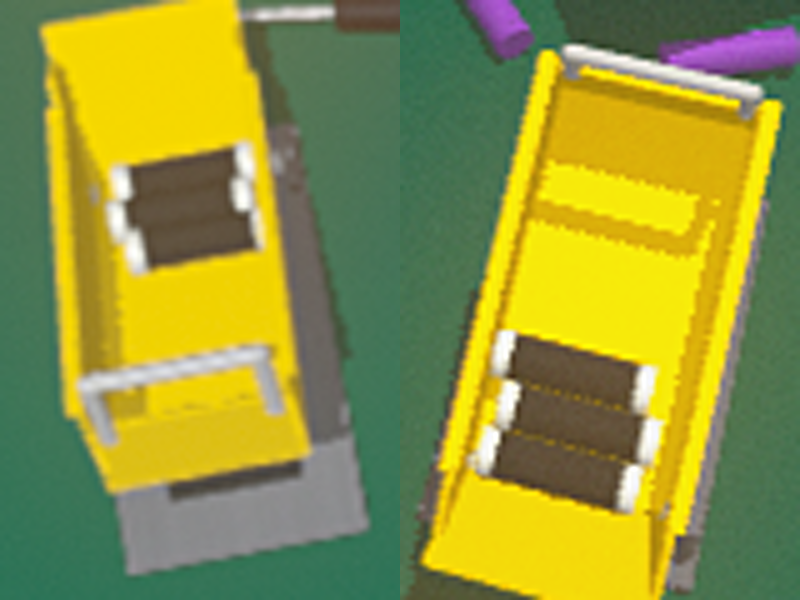

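Bin stays tipped (bar mid at top pixel (240,199) → tilt ≈ 0.497), rollers side by side across the corner. Ten pictures are used up; from here I go by numbers. Grasp the scoop.

```bash
python3 -m crank '[[[0,0.03,0.88],[0,0,0],1],[[0,0.03,0.88],[0,0,0],1],[[0.02,0.03,0.88],[-0.02,-0.02,0],1],[[0,0.03,0.88],[-0.02,0,0],1],[[0,0.03,0.88],[-0.02,0,0],1],[[0,0.03,0.88],[-0.02,-0.02,0],1],[[0,0,0],[0,0,0],1],[[0,0,0],[0,0,0],1]]'
python3 -m crank '[[[0,0,0],[0,0,0],0],[[0,0,0],[0,0,0],0],[[0,0,0],[0,0,0],0],[[0,0,0],[0,0,0],0],[[0,0,0],[0,0,0],0],[[0,0,0],[0,0,0],0],[[0,0,0],[0,0,0],0],[[0,0,0],[0,0,0],0]]'
python3 - <<'E'
from h import *
s,p,r=st();print(p,(Rd(14.35).inv()*r).as_rotvec(degrees=True),s['ft_torque'],r.as_matrix())
for n in ['top','scene']: print([(np.round(d['location'],3).tolist(),round(d['p'],2)) for d in recognise('scoop',snapshot(n))])
E
```

```text
t: 14.25
ee_pos: [0.4566, -0.3415, 0.1176]
tcp_rot: [0.0, 0.613, 0.79, 0.001]
contact_force: [0.3, -0.8, 0.4]
grip_width: 0.0855
gripper_force: 0.0
t: 15.05
ee_pos: [0.4565, -0.3425, 0.1175]
tcp_rot: [0.001, 0.613, 0.79, 0.0]
contact_force: [-0.2, 0.0, 2.7]
grip_width: 0.0114
gripper_force: 59.0
[ 0.45652901 -0.34251235  0.11749136] [-0.10747282 -0.05115661 -0.04117391] [-0.09814868  0.05939561 -0.03375192] [[-2.48539769e-01  9.68619547e-01  2.03866121e-03]
 [ 9.68621280e-01  2.48541054e-01 -3.99365900e-04]
 [-8.93524623e-04  1.87543232e-03 -9.99997842e-01]]
[([0.517, -0.324, 0.004], 0.69)]
[([0.475, -0.333, 0.004], 0.61)]
```

```bash
cat >> h.py <<'E'
T=.497
def sc(lx,lz,phi,t=T):
    """TCP pose for scoop lip at bin (lx,lz), pitched phi deg lip-down relative to the bin floor"""
    f=np.radians(phi);c,s=np.cos(f),np.sin(f)
    return binpt(lx+.096*c-.1145*s, lz+.096*s+.1145*c, t), Rd(YB,np.degrees(t)+phi)
def where():
    s,p,r=st(); y=r.as_matrix(); pit=np.degrees(np.arctan2(r.apply([0,1,0])[2],-r.apply([0,0,1])[2]))
    pit=-pit if False else (Rd(YB).inv()*r).as_rotvec(degrees=True)
    # lip in bin frame
    L=p+r.apply([0,.096,.1145]); d=L-H; a=d@E; lat=d@np.array([E[1],-E[0],0])*-1
    c,q=np.cos(T),np.sin(T)
    print('t',s['t'],'tcp',p.round(4),'rot',pit.round(2),'lip bin x %.4f z %.4f lat %.4f'%(a*c+d[2]*q,-a*q+d[2]*c,lat),'F',np.round(s['contact_force'],1),'M',np.round(s['ft_torque'],2),'w',round(s['grip_width'],4),round(s['gripper_force'],1))
E
python3 - <<'E'
from h import *
where()
s,p,r=st()
P,Q=sc(.083,.160,3)
e=plan([(p+[0,0,.20],r,None),(P,Q,None)],0)
E
```

```text
t 15.25 tcp [ 0.4565 -0.3425  0.1175] rot [-0.11 -0.05 -3.45] lip bin x 0.1568 z -0.1099 lat 0.4778 F [ 0.3 -0.5  3.1] M [-0.13  0.1  -0.03] w 0.0114 59.2
[[[0.0,0.0,-0.83],[0.0,0.0,0.0],0],[[0.0,0.0,-0.83],[0.0,0.0,0.0],0],[[0.0,0.0,-0.83],[0.0,0.0,0.0],0],[[0.0,0.0,-0.84],[0.0,0.0,0.0],0],[[0.0,0.0,-0.83],[0.0,0.0,0.0],0],[[0.0,0.0,-0.84],[0.0,0.0,0.0],0],[[0.0,0.01,-0.83],[0.0,0.0,0.0],0],[[-0.01,0.0,-0.84],[0.0,0.0,0.0],0]]
[[[0.74,0.47,-0.06],[0.19,0.01,0.02],0],[[0.74,0.47,-0.07],[0.19,0.01,0.02],0],[[0.74,0.46,-0.08],[0.19,0.01,0.02],0],[[0.75,0.46,-0.09],[0.19,0.01,0.02],0],[[0.75,0.45,-0.1],[0.19,0.01,0.02],0],[[0.75,0.45,-0.11],[0.19,0.0,0.02],0],[[0.75,0.44,-0.12],[0.19,0.01,0.02],0],[[0.75,0.44,-0.13],[0.19,0.0,0.02],0]]
[[[0.75,0.43,-0.15],[0.19,0.01,0.02],0],[[0.75,0.43,-0.16],[0.19,0.0,0.02],0],[[0.75,0.42,-0.17],[0.19,0.01,0.02],0],[[0.76,0.41,-0.18],[0.19,0.0,0.02],0],[[0.76,0.41,-0.19],[0.19,0.01,0.02],0],[[0.76,0.4,-0.2],[0.18,0.0,0.02],0],[[0.76,0.39,-0.21],[0.19,0.01,0.02],0],[[0.76,0.38,-0.21],[0.18,0.0,0.02],0]]
[[[0.76,0.38,-0.22],[0.19,0.01,0.02],0],[[0.76,0.37,-0.23],[0.18,0.0,0.02],0],[[0.76,0.36,-0.25],[0.19,0.01,0.02],0],[[0.77,0.35,-0.25],[0.18,0.0,0.02],0],[[0.76,0.34,-0.26],[0.19,0.01,0.02],0]]
```

```bash
python3 -m crank '[[[0,0,-0.5],[0,0,0],0],[[0,0,-0.8],[0,0,0],0],[[0,0,-0.8],[0,0,0],0],[[0,0,-0.9],[0,0,0],0],[[0,0,-0.9],[0,0,0],0],[[0,0,-0.9],[0,0,0],0],[[0,0,-0.9],[0,0,0],0],[[0,0,-0.9],[0,0,0],0]]'
python3 -m crank '[[[0.74,0.47,-0.06],[0.19,0.01,0.02],0],[[0.74,0.47,-0.07],[0.19,0.01,0.02],0],[[0.74,0.46,-0.08],[0.19,0.01,0.02],0],[[0.75,0.46,-0.09],[0.19,0.01,0.02],0],[[0.75,0.45,-0.1],[0.19,0.01,0.02],0],[[0.75,0.45,-0.11],[0.19,0,0.02],0],[[0.75,0.44,-0.12],[0.19,0.01,0.02],0],[[0.75,0.44,-0.13],[0.19,0,0.02],0]]'
python3 -m crank '[[[0.75,0.43,-0.15],[0.19,0.01,0.02],0],[[0.75,0.43,-0.16],[0.19,0,0.02],0],[[0.75,0.42,-0.17],[0.19,0.01,0.02],0],[[0.76,0.41,-0.18],[0.19,0,0.02],0],[[0.76,0.41,-0.19],[0.19,0.01,0.02],0],[[0.76,0.4,-0.2],[0.18,0,0.02],0],[[0.76,0.39,-0.21],[0.19,0.01,0.02],0],[[0.76,0.38,-0.21],[0.18,0,0.02],0]]'
python3 -m crank '[[[0.76,0.38,-0.22],[0.19,0.01,0.02],0],[[0.76,0.37,-0.23],[0.18,0,0.02],0],[[0.76,0.36,-0.25],[0.19,0.01,0.02],0],[[0.77,0.35,-0.25],[0.18,0,0.02],0],[[0.76,0.34,-0.26],[0.19,0.01,0.02],0],[[0,0,0],[0,0,0],0]]'
cat > g.py <<'E'
from fit import *
where()
# check of the scoop as held: predicted pixels of pan corners against the trace's outline
s,p,r=st()
for n in ['top','scene']:
    m=trace('scoop',a[n])
    if m:
        k=m[0]['pixels'];u=np.argwhere(k);print(n,round(m[0]['p'],2),'px bbox c',u[:,1].min(),u[:,1].max(),'r',u[:,0].min(),u[:,0].max())
    print('pred',[px(a[n],p+r.apply([y,x,z])).round(1).tolist() for x,y,z in [(.096,.041,.1145),(.096,-.041,.1145),(.006,.041,.1145),(.006,-.041,.1145),(.0,.02,-.0605)]])
E
python3 g.py
```

```text
t: 16.05
ee_pos: [0.4553, -0.3413, 0.3154]
tcp_rot: [-0.001, 0.613, 0.79, 0.001]
contact_force: [0.2, -1.0, -3.9]
grip_width: 0.0114
gripper_force: 58.7
t: 16.85
ee_pos: [0.5206, -0.1403, 0.3281]
tcp_rot: [-0.069, 0.618, 0.779, -0.081]
contact_force: [-0.9, -0.3, -3.0]
grip_width: 0.0112
gripper_force: 58.8
t: 17.65
ee_pos: [0.586, 0.0597, 0.3421]
tcp_rot: [-0.134, 0.616, 0.759, -0.161]
contact_force: [0.6, 0.6, -3.5]
grip_width: 0.0114
gripper_force: 58.8
t: 18.25
ee_pos: [0.627, 0.1862, 0.3487]
tcp_rot: [-0.174, 0.611, 0.743, -0.21]
contact_force: [0.5, -1.1, -3.9]
grip_width: 0.0114
gripper_force: 59.1
t 18.35 tcp [0.6267 0.1836 0.3497] rot [31.61  0.06 -0.09] lip bin x 0.0822 z 0.1566 lat -0.0010 F [ 0.2  0.1 -2.6] M [ 0.09 -0.67  0.03] w 0.0115 59.1
top 0.81 px bbox c 223 248 r 124 176
pred [[215.9, 150.7], [245.9, 145.2], [217.2, 175.5], [248.5, 169.7], [206.8, 125.8]]
scene 0.61 px bbox c 355 395 r 204 247
pred [[387.9, 248.3], [353.0, 239.6], [396.6, 210.2], [361.9, 202.3], [389.9, 196.2]]
```

Held scoop matches prediction within 2 px. Descend between the walls.

Run:
```python
from h import *
e=plan([(*sc(.083,.014,3),6),(*sc(.083,.004,3),4)],0)
```

```text
[[[0.0,0.04,0.8],[0.0,0.0,0.0],0],[[0.0,0.04,0.8],[0.0,0.0,0.0],0],[[0.0,0.04,0.79],[0.0,0.0,0.0],0],[[0.0,0.04,0.8],[0.0,0.0,0.0],0],[[0.0,0.04,0.79],[0.0,0.0,0.0],0],[[0.0,0.04,0.8],[-0.01,-0.01,0.0],0],[[0.0,0.0,0.08],[0.0,0.0,0.0],0],[[0.0,0.01,0.08],[0.0,0.0,0.0],0]]
[[[0.0,0.0,0.09],[0.0,0.0,0.0],0],[[0.0,0.01,0.08],[0.0,0.0,0.0],0]]
```

```bash
python3 -m crank '[[[0,0.04,0.8],[0,0,0],0],[[0,0.04,0.8],[0,0,0],0],[[0,0.04,0.8],[0,0,0],0],[[0,0.04,0.8],[0,0,0],0],[[0,0.04,0.8],[0,0,0],0],[[0,0.04,0.7],[0,0,0],0],[[0,0,0],[0,0,0],0],[[0,0,0],[0,0,0],0]]'
python3 -c 'from h import *;where()'
python3 -m crank '[[[0,0,0.1],[0,0,0],0],[[0,0,0.1],[0,0,0],0],[[0,0,0.1],[0,0,0],0]]'
python3 -c 'from h import *;where()'
```

```text
t: 19.25
ee_pos: [0.5606, 0.17, 0.2277]
tcp_rot: [-0.173, 0.613, 0.742, -0.209]
contact_force: [-0.3, -0.6, -2.5]
grip_width: 0.0113
gripper_force: 59.0
t 19.25 tcp [0.5606 0.17   0.2277] rot [3.149e+01 1.000e-01 2.000e-02] lip bin x 0.0830 z 0.0174 lat -0.0001 F [-0.3 -0.6 -2.5] M [ 0.12 -0.68  0.02] w 0.0113 59.0
t: 19.55
ee_pos: [0.5563, 0.1697, 0.2197]
tcp_rot: [-0.173, 0.612, 0.743, -0.209]
contact_force: [-0.6, 0.2, -3.7]
grip_width: 0.0112
gripper_force: 59.0
t 19.55 tcp [0.5563 0.1697 0.2197] rot [ 3.144e+01  8.000e-02 -3.000e-02] lip bin x 0.0829 z 0.0084 lat -0.0007 F [-0.6  0.2 -3.7] M [ 0.13 -0.63  0.02] w 0.0112 59.0
```

Continue down by 1 mm steps until contact.

```bash
for i in 1; do :; done
python3 -m crank '[[[0,0,0.07],[0,0,0],0],[[0,0,0],[0,0,0],0]]' | grep -E 'contact'
python3 -m crank '[[[0,0,0.05],[0,0,0],0],[[0,0,0],[0,0,0],0]]'| grep -E 'contact'
python3 -m crank '[[[0,0,0.05],[0,0,0],0],[[0,0,0],[0,0,0],0]]'| grep -E 'contact'
python3 -c 'from h import *;where()'
```

```text
contact_force: [-0.2, -1.0, -3.3]
contact_force: [-0.3, -0.1, -0.3]
contact_force: [0.4, 0.5, 5.7]
t 20.15 tcp [0.5539 0.1693 0.2166] rot [31.39  0.07 -0.04] lip bin x 0.0834 z 0.0047 lat -0.0008 F [0.4 0.5 5.7] M [ 0.1  -0.2  -0.05] w 0.0114 60.1
```

```bash
python3 -m crank '[[[0,0.15,-0.008],[0,0,0],0],[[0,0.15,-0.008],[0,0,0],0],[[0,0.15,-0.008],[0,0,0],0],[[0,0.15,-0.008],[0,0,0],0],[[0,0.15,-0.008],[0,0,0],0]]' | grep -E 'contact'
python3 -c 'from h import *;where()'
python3 -m crank '[[[0,0.15,-0.008],[0,0,0],0],[[0,0.15,-0.008],[0,0,0],0],[[0,0.15,-0.008],[0,0,0],0],[[0,0.15,-0.008],[0,0,0],0]]' | grep -E 'contact'
python3 -c 'from h import *;where()'
```

```text
contact_force: [-1.1, -0.8, 6.3]
t 20.65 tcp [0.5731 0.173  0.2063] rot [ 3.151e+01  7.000e-02 -3.000e-02] lip bin x 0.0616 z 0.0047 lat -0.0007 F [-1.1 -0.8  6.3] M [-0.06  0.36 -0.  ] w 0.0112 60.3
contact_force: [-0.8, -0.3, 9.7]
t 21.05 tcp [0.5888 0.176  0.1975] rot [ 3.148e+01  7.000e-02 -3.000e-02] lip bin x 0.0433 z 0.0047 lat -0.0007 F [-0.8 -0.3  9.7] M [-0.13  0.56 -0.01] w 0.0111 60.7
```

```bash
python3 -m crank '[[[0,0.15,-0.008],[0,0,0],0],[[0,0.15,-0.01],[0,0,0],0],[[0,0.15,-0.01],[0,0,0],0],[[0,0.15,-0.01],[0,0,0],0],[[0,0.15,-0.01],[0,0,0],0]]' | grep -E 'contact'
cat > rol.py <<'E'
from h import *
where()
c,q=np.cos(T),np.sin(T)
s,p,r=st()
for n in ['scene','top']:
    a=snapshot(n)
    for d in recognise('roller1',a)+recognise('roller1',a)[:0]:
        l=np.array(d['location'])
        if np.linalg.norm(l-H)<.2:
            e=l-H;x=e@E; o=r.inv().apply(l-p); print(n,'bin x %.3f z %.3f'%(x*c+e[2]*q,-x*q+e[2]*c),'scoop x %.3f y %.3f z %.3f'%(.051-o[1],o[0],.1145-o[2]),round(d['p'],2))
E
python3 rol.py
```

```text
contact_force: [-0.7, -0.3, 9.3]
t 21.55 tcp [0.6083 0.1798 0.1866] rot [ 3.149e+01  7.000e-02 -3.000e-02] lip bin x 0.0206 z 0.0046 lat -0.0008 F [-0.7 -0.3  9.3] M [-0.05  0.41  0.02] w 0.0114 60.5
scene bin x 0.024 z 0.046 scoop x -0.039 y -0.001 z 0.041 0.76
scene bin x 0.004 z 0.031 scoop x -0.060 y -0.007 z 0.027 0.73
scene bin x 0.047 z 0.033 scoop x -0.018 y -0.022 z 0.027 0.47
top bin x 0.032 z 0.044 scoop x -0.031 y -0.031 z 0.039 0.68
```

```bash
python3 -m crank '[[[0,0.13,-0.01],[0,0,0],0],[[0,0.13,-0.01],[0,0,0],0],[[0,0.13,-0.01],[0,0,0],0]]' | grep -E 'contact'
python3 -m crank '[[[0,0.1,-0.006],[0,0,0],0],[[0,0,0],[0,0,0],0]]' | grep -E 'contact'
python3 rol.py
```

```text
contact_force: [-1.6, -0.2, 8.0]
contact_force: [-0.7, -0.0, 7.2]
t 22.35 tcp [0.621  0.1823 0.1797] rot [ 3.153e+01  7.000e-02 -2.000e-02] lip bin x 0.0061 z 0.0046 lat -0.0007 F [-0.7 -0.   7.2] M [-0.04  0.38  0.06] w 0.0113 60.4
scene bin x 0.000 z 0.028 scoop x -0.050 y -0.008 z 0.023 0.76
scene bin x 0.016 z 0.054 scoop x -0.032 y 0.000 z 0.048 0.74
scene bin x 0.043 z 0.031 scoop x -0.007 y -0.029 z 0.024 0.49
top bin x 0.041 z 0.033 scoop x -0.009 y -0.035 z 0.026 0.61
top bin x 0.027 z 0.052 scoop x -0.022 y -0.033 z 0.046 0.47
```

```bash
python3 -m crank '[[[0,0.08,-0.005],[0,0,0],0],[[0,0,0],[0,0,0],0]]' | grep -E 'contact'
python3 -m crank '[[[0,0.08,-0.005],[0,0,0],0],[[0,0,0],[0,0,0],0]]' | grep -E 'contact'
python3 -m crank '[[[0,0.05,-0.003],[0,0,0],0],[[0,0,0],[0,0,0],0]]' | grep -E 'contact'
python3 rol.py
```

```text
contact_force: [-1.0, -0.8, 6.5]
contact_force: [-0.4, -0.6, 7.2]
contact_force: [-1.1, -0.0, 7.4]
t 23.25 tcp [0.6263 0.1833 0.1768] rot [ 3.154e+01  7.000e-02 -2.000e-02] lip bin x -0.0000 z 0.0046 lat -0.0008 F [-1.1 -0.   7.4] M [-0.09  0.4   0.04] w 0.0112 60.5
scene bin x -0.005 z 0.058 scoop x -0.047 y -0.000 z 0.053 0.77
scene bin x 0.032 z 0.032 scoop x -0.012 y -0.026 z 0.026 0.54
scene bin x 0.014 z 0.030 scoop x -0.030 y -0.004 z 0.024 0.53
top bin x 0.012 z 0.029 scoop x -0.032 y -0.029 z 0.023 0.57
top bin x 0.004 z 0.053 scoop x -0.038 y -0.032 z 0.048 0.52
```

```bash
python3 -m crank '[[[0,0.06,-0.003],[0,0,0],0],[[0,0,0],[0,0,0],0]]' | grep -E 'contact'
python3 -m crank '[[[0,0.06,-0.003],[0,0,0],0],[[0,0,0],[0,0,0],0]]' | grep -E 'contact'
python3 rol.py
```

```text
contact_force: [-1.7, -0.0, 9.1]
contact_force: [-4.0, -0.7, 12.7]
t 23.95 tcp [0.6285 0.1839 0.1764] rot [ 3.174e+01  9.000e-02 -3.000e-02] lip bin x -0.0018 z 0.0050 lat -0.0010 F [-4.  -0.7 12.7] M [-0.23  1.77 -0.01] w 0.0116 60.7
scene bin x -0.002 z 0.056 scoop x -0.043 y -0.004 z 0.051 0.77
scene bin x 0.024 z 0.032 scoop x -0.017 y -0.027 z 0.026 0.6
scene bin x 0.012 z 0.030 scoop x -0.030 y -0.007 z 0.024 0.47
top bin x 0.043 z 0.032 scoop x 0.001 y -0.032 z 0.025 0.52
top bin x 0.012 z 0.031 scoop x -0.030 y -0.028 z 0.025 0.45
```

All three rollers are on the pan, lip against the front wall. Now tilt back while the lip climbs along the wall.

Run:
```python
from h import *
s,p,r=st()
w=lambda d:sc(-.0005-.4226*d,.005+.9063*d,3-465*d)
e=plan([(*w(d),1) for d in np.linspace(.1/24,.1,24)],0)
print(e[0],(Rd(YB).inv()*e[1]).as_rotvec(degrees=True))
```

```text
[[[-0.02,-0.14,0.0],[-0.27,-0.01,0.01],0],[[0.0,-0.07,-0.02],[-0.25,0.0,0.0],0],[[0.0,-0.06,-0.01],[-0.24,0.0,0.0],0],[[0.0,-0.07,-0.01],[-0.24,0.0,0.0],0],[[0.0,-0.05,-0.01],[-0.24,0.0,0.0],0],[[0.0,-0.06,-0.01],[-0.24,0.0,0.0],0],[[0.0,-0.05,-0.01],[-0.25,0.0,0.0],0],[[0.0,-0.04,0.0],[-0.24,0.0,0.0],0]]
[[[0.0,-0.05,0.0],[-0.24,0.0,0.0],0],[[0.0,-0.04,0.0],[-0.24,0.0,0.0],0],[[0.0,-0.03,0.01],[-0.25,0.0,0.0],0],[[0.0,-0.03,0.01],[-0.24,0.0,0.0],0],[[0.0,-0.03,0.01],[-0.24,0.0,0.0],0],[[0.0,-0.03,0.02],[-0.24,0.0,0.0],0],[[0.0,-0.02,0.02],[-0.24,0.0,0.0],0],[[0.0,-0.02,0.02],[-0.25,0.0,0.0],0]]
[[[0.0,-0.01,0.03],[-0.24,0.0,0.0],0],[[0.0,-0.02,0.03],[-0.24,0.0,0.0],0],[[0.0,-0.01,0.03],[-0.24,0.0,0.0],0],[[0.0,-0.01,0.04],[-0.25,0.0,0.0],0],[[0.0,0.0,0.04],[-0.24,0.0,0.0],0],[[0.0,-0.01,0.05],[-0.24,0.0,0.0],0],[[0.0,0.0,0.05],[-0.24,0.0,0.0],0],[[0.0,0.0,0.06],[-0.24,0.0,0.0],0]]
[0.60727094 0.17918309 0.17425289] [-14.99163917  -0.02524573   0.02299758]
```

```bash
python3 -m crank '[[[0,-0.14,-0.03],[-0.26,0,0],0],[[0,-0.07,-0.03],[-0.25,0,0],0],[[0,-0.06,-0.02],[-0.24,0,0],0],[[0,-0.07,-0.01],[-0.24,0,0],0],[[0,-0.05,-0.01],[-0.24,0,0],0],[[0,-0.06,-0.01],[-0.24,0,0],0],[[0,-0.05,-0.01],[-0.25,0,0],0],[[0,-0.04,0],[-0.24,0,0],0]]' | grep contact
python3 rol.py
python3 -m crank '[[[0,-0.05,0],[-0.24,0,0],0],[[0,-0.04,0],[-0.24,0,0],0],[[0,-0.03,0.01],[-0.25,0,0],0],[[0,-0.03,0.01],[-0.24,0,0],0],[[0,-0.03,0.01],[-0.24,0,0],0],[[0,-0.03,0.02],[-0.24,0,0],0],[[0,-0.02,0.02],[-0.24,0,0],0],[[0,-0.02,0.02],[-0.25,0,0],0]]' | grep contact
python3 rol.py
```

```text
contact_force: [-8.6, -1.9, -1.3]
t 25.05 tcp [0.6122 0.1809 0.181 ] rot [16.58  0.11 -0.03] lip bin x -0.0132 z 0.0287 lat -0.0012 F [-8.6 -1.9 -1.3] M [-0.39  2.27 -0.01] w 0.0113 59.2
scene bin x 0.026 z 0.048 scoop x -0.010 y -0.010 z 0.027 0.89
scene bin x 0.006 z 0.051 scoop x -0.031 y -0.004 z 0.026 0.76
scene bin x -0.011 z 0.073 scoop x -0.052 y 0.000 z 0.044 0.73
top bin x -0.006 z 0.071 scoop x -0.047 y -0.033 z 0.043 0.62
top bin x 0.037 z 0.045 scoop x 0.001 y -0.035 z 0.026 0.62
contact_force: [-17.5, -3.6, 2.4]
t 26.15 tcp [0.6013 0.179  0.1779] rot [ 1.62  0.12 -0.05] lip bin x -0.0248 z 0.0541 lat -0.0014 F [-17.5  -3.6   2.4] M [-0.87  4.47  0.01] w 0.0113 63.3
scene bin x 0.001 z 0.068 scoop x -0.028 y -0.005 z 0.024 0.78
scene bin x -0.020 z 0.086 scoop x -0.055 y -0.005 z 0.030 0.72
scene bin x 0.022 z 0.058 scoop x -0.005 y -0.009 z 0.025 0.61
top bin x 0.007 z 0.063 scoop x -0.020 y -0.037 z 0.022 0.54
top bin x 0.033 z 0.054 scoop x 0.007 y -0.040 z 0.026 0.49
```

```bash
python3 -m crank '[[[0,-0.04,0.02],[-0.24,0,0],0],[[0,-0.05,0.02],[-0.24,0,0],0],[[0,-0.04,0.02],[-0.24,0,0],0],[[0,-0.03,0.03],[-0.25,0,0],0]]' | grep contact
python3 rol.py
python3 -m crank '[[[0,-0.02,0.03],[-0.24,0,0],0],[[0,-0.02,0.04],[-0.24,0,0],0],[[0,-0.01,0.04],[-0.24,0,0],0],[[0,0,0.05],[-0.24,0,0],0],[[0,0,0],[0,0,0],0]]' | grep contact
python3 rol.py
```

```text
contact_force: [0.1, 0.5, -5.7]
t 26.85 tcp [0.6019 0.1789 0.1762] rot [-7.09  0.12 -0.01] lip bin x -0.0334 z 0.0744 lat -0.0011 F [ 0.1  0.5 -5.7] M [-0.07  0.38  0.06] w 0.0113 59.2
scene bin x -0.017 z 0.097 scoop x -0.045 y -0.005 z 0.028 0.94
scene bin x 0.027 z 0.061 scoop x 0.012 y -0.009 z 0.024 0.75
scene bin x 0.008 z 0.075 scoop x -0.012 y -0.004 z 0.025 0.51
scene bin x 0.094 z 0.029 scoop x 0.085 y 0.017 z 0.038 0.24
top bin x 0.111 z -0.009 scoop x 0.121 y -0.043 z 0.016 0.73
top bin x 0.003 z 0.083 scoop x -0.021 y -0.042 z 0.029 0.57
top bin x 0.019 z 0.068 scoop x 0.001 y -0.043 z 0.025 0.49
contact_force: [-0.4, 0.2, -6.5]
t 27.65 tcp [0.603  0.179  0.1737] rot [-14.96   0.1    0.  ] lip bin x -0.0393 z 0.0928 lat -0.0009 F [-0.4  0.2 -6.5] M [-0.07  0.76  0.01] w 0.0114 59.1
scene bin x 0.026 z 0.063 scoop x 0.022 y -0.011 z 0.023 0.84
scene bin x -0.012 z 0.099 scoop x -0.030 y -0.004 z 0.023 0.65
scene bin x 0.009 z 0.082 scoop x -0.003 y -0.003 z 0.025 0.55
scene bin x 0.060 z 0.064 scoop x 0.047 y -0.000 z 0.047 0.33
top bin x 0.009 z 0.080 scoop x -0.001 y -0.022 z 0.024 0.72
top bin x -0.002 z 0.099 scoop x -0.022 y -0.003 z 0.031 0.56
top bin x 0.032 z 0.062 scoop x 0.028 y -0.041 z 0.026 0.41
```

All three lie in a row on the tilted-back pan (scoop x ≈ 0.02, 0, −0.03). Lift out.

```bash
python3 -m crank '[[[0,0.04,-0.14],[0,0,0],0],[[0,0.07,-0.25],[-0.1,0,0],0],[[0,0.1,-0.4],[-0.1,0,0],0],[[0,0.13,-0.5],[-0.1,0,0],0],[[0,0.13,-0.5],[-0.1,0,0],0],[[0,0.13,-0.5],[0,0,0],0],[[0,0.13,-0.5],[0,0,0],0],[[0,0.13,-0.5],[0,0,0],0]]' | grep contact
python3 -m crank '[[[0,0.14,-0.5],[0,0,0],0],[[0,0.14,-0.5],[0,0,0],0],[[0,0.14,-0.5],[0,0,0],0],[[0,0.14,-0.5],[0,0,0],0],[[0,0.1,-0.4],[0,0,0],0],[[0,0.05,-0.2],[0,0,0],0],[[0,0,0],[0,0,0],0],[[0,0,0],[0,0,0],0]]' | grep contact
python3 rol.py
python3 - <<'E'
from h import *
a=snapshot('top');print([px(a,binpt(.213,.1,t)).round(1).tolist() for t in (.3,.4,.5)])
for n in ['tray','mat']:
  for c in ('top','scene'):
    d=trace(n,snapshot(c));
    if d: u=cv2.minAreaRect(np.argwhere(d[0]['pixels'])[:,::-1].astype(np.float32));print(n,c,u)
E
```

```text
contact_force: [0.9, 0.2, -6.3]
contact_force: [-0.5, 0.4, -6.4]
t 29.55 tcp [0.5949 0.1771 0.3564] rot [-18.23   0.1    0.  ] lip bin x 0.0543 z 0.2579 lat -0.0006 F [-0.5  0.4 -6.4] M [-0.16  0.77  0.02] w 0.0113 59.0
[[243.3, 212.5], [241.4, 205.9], [239.4, 198.6]]
tray top ((340.6330871582031, 197.97451782226562), (50.30177688598633, 57.592742919921875), 1.6846843957901)
tray scene ((285.77850341796875, 204.00396728515625), (53.92323684692383, 64.01775360107422), 34.508522033691406)
mat top ((409.4154052734375, 206.8230743408203), (41.67566680908203, 35.59796905517578), 82.87498474121094)
mat scene ((233.8206024169922, 180.56765747070312), (29.29806137084961, 38.88512420654297), 32.47119140625)
```

```bash
sed -i 's/np.linalg.norm(l-H)<.2/np.linalg.norm(l-p-r.apply([0,.05,.1]))<.09/' rol.py
cat >> h.py <<'E'
def scw(lip,yaw,pitch):
    Q=Rd(yaw,pitch); return np.array(lip)+Q.apply([0,-.096,-.1145]),Q
def smooth(P,Q,n):
    s,p,r=st(); P=np.array(P); rv=(r.inv()*Q).as_rotvec()
    u=np.arange(1,n+1)/n; k=.2; g=np.where(u<k,u*u/(2*k),np.where(u>1-k,1-k-(1-u)**2/(2*k),u-k/2))/(1-k)
    return [(p+(P-p)*w,r*R.from_rotvec(rv*w),1) for w in g]
E
python3 rol.py
python3 - <<'E'
from h import *
P,Q=scw([.52,-.117,.15],-2,-14);print(P)
e=plan(smooth(P,Q,22),0)
E
```

```text
t 30.3 tcp [0.5952 0.1771 0.3572] rot [-18.32   0.09  -0.  ] lip bin x 0.0544 z 0.2591 lat -0.0005 F [-0.  -0.2 -6.1] M [-0.16  0.76  0.06] w 0.0113 59.1
scene bin x 0.080 z 0.267 scoop x -0.034 y -0.005 z 0.024 0.86
scene bin x 0.121 z 0.224 scoop x 0.027 y -0.009 z 0.024 0.79
scene bin x 0.101 z 0.248 scoop x -0.006 y -0.005 z 0.026 0.78
top bin x 0.090 z 0.262 scoop x -0.023 y -0.007 z 0.028 0.82
top bin x 0.126 z 0.224 scoop x 0.030 y -0.028 z 0.028 0.72
top bin x 0.107 z 0.245 scoop x 0.001 y -0.017 z 0.029 0.66
[ 0.39922517 -0.11278245  0.23787436]
[[[-0.05,-0.06,0.01],[0.0,0.0,0.01],0],[[-0.16,-0.17,0.02],[0.01,-0.01,0.03],0],[[-0.27,-0.3,0.04],[0.02,-0.02,0.05],0],[[-0.38,-0.4,0.06],[0.03,-0.02,0.07],0],[[-0.47,-0.5,0.07],[0.03,-0.02,0.09],0],[[-0.49,-0.49,0.08],[0.03,-0.03,0.09],0],[[-0.49,-0.5,0.08],[0.03,-0.03,0.08],0],[[-0.49,-0.48,0.08],[0.03,-0.02,0.09],0]]
[[[-0.51,-0.48,0.09],[0.03,-0.03,0.09],0],[[-0.51,-0.47,0.1],[0.03,-0.02,0.09],0],[[-0.51,-0.47,0.09],[0.03,-0.03,0.09],0],[[-0.52,-0.46,0.1],[0.03,-0.03,0.08],0],[[-0.52,-0.45,0.11],[0.03,-0.02,0.09],0],[[-0.53,-0.45,0.11],[0.03,-0.03,0.09],0],[[-0.54,-0.43,0.11],[0.03,-0.03,0.09],0],[[-0.54,-0.44,0.12],[0.03,-0.02,0.09],0]]
[[[-0.54,-0.42,0.12],[0.03,-0.03,0.09],0],[[-0.54,-0.41,0.12],[0.03,-0.02,0.08],0],[[-0.44,-0.32,0.1],[0.02,-0.02,0.07],0],[[-0.32,-0.23,0.07],[0.02,-0.02,0.05],0],[[-0.19,-0.14,0.05],[0.01,-0.01,0.03],0],[[-0.06,-0.04,0.01],[0.01,0.0,0.01],0]]
```

Run:
```python
from h import *
P,Q=scw([.52,-.117,.15],-2,-14);P[2]=.362
w=smooth(P,Q,22)
s,p,r=st()
e=plan(w,0)
P2,Q2=scw([.52,-.117,.105],-2,-8);print('down')
e=plan([(P2,Q2,8)],0,e)
```

```text
[[[-0.05,-0.05,-0.02],[0.0,0.0,0.01],0],[[-0.16,-0.15,-0.05],[0.01,-0.01,0.03],0],[[-0.27,-0.25,-0.09],[0.02,-0.02,0.05],0],[[-0.38,-0.35,-0.12],[0.03,-0.02,0.07],0],[[-0.47,-0.42,-0.15],[0.03,-0.02,0.09],0],[[-0.48,-0.43,-0.14],[0.03,-0.03,0.09],0],[[-0.5,-0.42,-0.15],[0.03,-0.03,0.08],0],[[-0.49,-0.42,-0.14],[0.03,-0.02,0.09],0]]
[[[-0.5,-0.41,-0.13],[0.03,-0.03,0.09],0],[[-0.51,-0.4,-0.13],[0.03,-0.02,0.09],0],[[-0.51,-0.4,-0.13],[0.03,-0.03,0.09],0],[[-0.52,-0.4,-0.13],[0.03,-0.03,0.08],0],[[-0.53,-0.38,-0.12],[0.03,-0.02,0.09],0],[[-0.52,-0.39,-0.12],[0.03,-0.03,0.09],0],[[-0.54,-0.37,-0.11],[0.03,-0.03,0.09],0],[[-0.54,-0.37,-0.11],[0.03,-0.02,0.09],0]]
[[[-0.54,-0.36,-0.11],[0.03,-0.03,0.09],0],[[-0.54,-0.36,-0.1],[0.03,-0.02,0.08],0],[[-0.44,-0.27,-0.08],[0.02,-0.02,0.07],0],[[-0.32,-0.2,-0.06],[0.02,-0.02,0.05],0],[[-0.19,-0.12,-0.03],[0.01,-0.01,0.03],0],[[-0.06,-0.04,-0.01],[0.01,0.0,0.01],0]]
down
[[[0.0,-0.12,0.64],[0.09,0.0,0.0],0],[[0.0,-0.11,0.65],[0.09,0.0,0.0],0],[[0.0,-0.1,0.65],[0.09,0.0,0.0],0],[[0.0,-0.09,0.65],[0.1,0.0,0.0],0],[[0.0,-0.08,0.65],[0.09,0.0,0.0],0],[[0.0,-0.08,0.65],[0.1,0.0,0.0],0],[[0.0,-0.07,0.65],[0.09,0.0,0.0],0],[[0.0,-0.06,0.65],[0.1,0.0,0.0],0]]
```

```bash
python3 -m crank '[[[-0.05,-0.05,-0.02],[0,0,0.01],0],[[-0.16,-0.15,-0.05],[0.01,-0.01,0.03],0],[[-0.27,-0.25,-0.09],[0.02,-0.02,0.05],0],[[-0.38,-0.35,-0.12],[0.03,-0.02,0.07],0],[[-0.47,-0.42,-0.15],[0.03,-0.02,0.09],0],[[-0.48,-0.43,-0.14],[0.03,-0.03,0.09],0],[[-0.5,-0.42,-0.15],[0.03,-0.03,0.08],0],[[-0.49,-0.42,-0.14],[0.03,-0.02,0.09],0]]' | grep contact
python3 -m crank '[[[-0.5,-0.41,-0.13],[0.03,-0.03,0.09],0],[[-0.51,-0.4,-0.13],[0.03,-0.02,0.09],0],[[-0.51,-0.4,-0.13],[0.03,-0.03,0.09],0],[[-0.52,-0.4,-0.13],[0.03,-0.03,0.08],0],[[-0.53,-0.38,-0.12],[0.03,-0.02,0.09],0],[[-0.52,-0.39,-0.12],[0.03,-0.03,0.09],0],[[-0.54,-0.37,-0.11],[0.03,-0.03,0.09],0],[[-0.54,-0.37,-0.11],[0.03,-0.02,0.09],0]]' | grep contact
python3 -m crank '[[[-0.54,-0.36,-0.11],[0.03,-0.03,0.09],0],[[-0.54,-0.36,-0.1],[0.03,-0.02,0.08],0],[[-0.44,-0.27,-0.08],[0.02,-0.02,0.07],0],[[-0.32,-0.2,-0.06],[0.02,-0.02,0.05],0],[[-0.19,-0.12,-0.03],[0.01,-0.01,0.03],0],[[-0.06,-0.04,-0.01],[0,0,0],0],[[0,0,0],[0,0,0],0]]' | grep contact
python3 rol.py
python3 - <<'E'
from h import *
s,p,r=st();print((Rd(-2).inv()*r).as_rotvec(degrees=True))
w=smooth(*scw([.52,-.117,.105],-2,-8),10)
e=plan(w,0)
W=[(*scw([.52-.012*min(1,k/8),-.117,.105-.053*min(1,k/8)],-2,-8+43*k/15),1) for k in range(1,16)]
print('pour',[x[0].round(3).tolist() for x in W[::7]]);e=plan(W,0,e)
E
```

```text
contact_force: [0.3, -0.5, -6.4]
contact_force: [0.6, -0.9, -5.4]
contact_force: [0.4, 0.4, -5.4]
t 32.9 tcp [ 0.3989 -0.1129  0.3621] rot [-14.01  -1.62  12.81] lip bin x 0.2783 z 0.1328 lat 0.2741 F [ 0.4  0.4 -5.4] M [0.03 0.63 0.02] w 0.0113 59.2
scene bin x 0.302 z 0.140 scoop x -0.032 y 0.002 z 0.022 0.76
scene bin x 0.323 z 0.124 scoop x -0.005 y -0.000 z 0.024 0.74
top bin x 0.328 z 0.120 scoop x 0.001 y -0.002 z 0.024 0.82
top bin x 0.347 z 0.104 scoop x 0.027 y 0.001 z 0.025 0.62
top bin x 0.312 z 0.137 scoop x -0.024 y -0.008 z 0.026 0.56
[-1.40385006e+01  7.46866931e-03 -1.46131667e-01]
[[[0.0,-0.03,0.16],[0.02,0.0,0.0],0],[[0.0,-0.09,0.48],[0.07,0.0,0.0],0],[[0.0,-0.11,0.65],[0.1,0.0,0.0],0],[[0.0,-0.1,0.65],[0.09,0.0,0.01],0],[[-0.01,-0.09,0.65],[0.1,0.0,0.0],0],[[0.0,-0.09,0.64],[0.09,0.0,0.0],0],[[0.0,-0.07,0.66],[0.1,0.0,0.0],0],[[0.0,-0.07,0.65],[0.09,0.0,0.01],0]]
[[[0.0,-0.05,0.49],[0.07,0.0,0.0],0],[[0.0,-0.01,0.16],[0.02,0.0,0.0],0]]
pour [[0.413, -0.113, 0.204], [0.445, -0.115, 0.187], [0.495, -0.117, 0.201]]
[[[0.0,0.12,0.06],[0.36,0.0,0.0],0],[[-0.01,0.12,0.06],[0.36,0.0,0.0],0],[[0.0,0.14,0.06],[0.36,0.0,0.0],0],[[0.0,0.14,0.07],[0.36,0.0,0.0],0],[[0.0,0.16,0.06],[0.36,0.0,0.0],0],[[0.0,0.17,0.07],[0.35,0.0,0.0],0],[[-0.01,0.18,0.07],[0.36,0.0,0.0],0],[[0.0,0.2,0.08],[0.36,0.0,0.0],0]]
[[[0.0,0.19,-0.16],[0.36,0.0,0.0],0],[[0.0,0.2,-0.16],[0.36,0.0,0.0],0],[[0.0,0.19,-0.15],[0.36,0.0,0.0],0],[[0.0,0.19,-0.16],[0.35,0.0,0.0],0],[[0.0,0.2,-0.15],[0.36,0.0,0.0],0],[[0.0,0.2,-0.16],[0.36,0.0,0.0],0],[[0.0,0.19,-0.15],[0.36,0.0,0.0],0]]
```

```bash
python3 -m crank '[[[0,-0.03,0.16],[0.02,0,0],0],[[0,-0.09,0.48],[0.07,0,0],0],[[0,-0.11,0.65],[0.1,0,0],0],[[0,-0.1,0.65],[0.09,0,0],0],[[0,-0.09,0.65],[0.1,0,0],0],[[0,-0.09,0.65],[0.09,0,0],0],[[0,-0.07,0.65],[0.1,0,0],0],[[0,-0.07,0.65],[0.09,0,0],0]]' | grep contact
python3 -m crank '[[[0,-0.05,0.49],[0.07,0,0],0],[[0,0,0.16],[0.02,0,0],0],[[0,0,0],[0,0,0],0]]'
python3 -m crank '[[[0,0.12,0.06],[0.36,0,0],0],[[0,0.12,0.06],[0.36,0,0],0],[[0,0.14,0.06],[0.36,0,0],0],[[0,0.14,0.07],[0.36,0,0],0],[[0,0.16,0.06],[0.36,0,0],0],[[0,0.17,0.07],[0.35,0,0],0],[[0,0.18,0.07],[0.36,0,0],0],[[0,0.2,0.08],[0.36,0,0],0]]' 
python3 -m crank '[[[0,0.19,-0.16],[0.36,0,0],0],[[0,0.2,-0.16],[0.36,0,0],0],[[0,0.19,-0.15],[0.36,0,0],0],[[0,0.19,-0.16],[0.35,0,0],0],[[0,0.2,-0.15],[0.36,0,0],0],[[0,0.2,-0.16],[0.36,0,0],0],[[0,0.19,-0.15],[0.36,0,0],0],[[0,0,0],[0,0,0],0]]' 
python3 -m crank '[[[0,0,0],[0,0,0],0],[[0,0,0],[0,0,0],0],[[0,0,0],[0,0,0],0]]' | grep contact
python3 - <<'E'
from h import *
s,p,r=st();print(p,(Rd(-2).inv()*r).as_rotvec(degrees=True))
for n in ['scene','top']:
    print(n,[(np.round(d['location'],3).tolist(),round(d['p'],2)) for d in recognise('roller1',snapshot(n)) ])
E
```

```text
contact_force: [0.1, -0.6, -5.3]
t: 34.3
ee_pos: [0.4089, -0.1127, 0.2039]
tcp_rot: [0.049, 0.717, 0.694, 0.048]
contact_force: [-0.0, 0.1, -4.8]
grip_width: 0.0117
gripper_force: 59.2
t: 35.1
ee_pos: [0.4471, -0.1149, 0.1888]
tcp_rot: [-0.092, 0.713, 0.689, -0.09]
contact_force: [0.8, -0.2, -4.6]
grip_width: 0.0111
gripper_force: 59.5
t: 35.9
ee_pos: [0.4979, -0.1165, 0.2013]
tcp_rot: [-0.214, 0.686, 0.664, -0.208]
contact_force: [0.2, 0.1, -4.1]
grip_width: 0.0112
gripper_force: 59.7
contact_force: [0.4, -0.1, -4.9]
[ 0.49523604 -0.11601545  0.20154744] [34.87759865 -0.06035147 -0.07775183]
scene [([0.318, 0.162, 0.025], 0.74), ([0.579, -0.121, 0.027], 0.69), ([0.353, 0.004, 0.024], 0.68), ([0.497, -0.111, 0.023], 0.66), ([0.237, 0.357, 0.022], 0.58)]
top [([0.232, 0.357, 0.023], 0.74), ([0.322, 0.154, 0.022], 0.65), ([0.36, -0.19, 0.028], 0.52)]
```

```bash
python3 -m crank '[[[0,-0.3,-0.4],[0,0,0],0],[[0,-0.5,-0.7],[0,0,0],0],[[0,-0.5,-0.7],[0,0,0],0],[[0,-0.5,-0.7],[0,0,0],0],[[0,-0.5,-0.7],[0,0,0],0],[[0,-0.5,-0.7],[0,0,0],0],[[0,0,0],[0,0,0],0]]'|grep contact
python3 - <<'E'
from h import *
c,q=np.cos(np.radians(-1.8)),np.sin(np.radians(-1.8))
for n in ['scene','top']:
    for d in recognise('roller1',snapshot(n)):
        l=np.array(d['location'])-[.533,-.117,.005]
        if abs(l[:2]).max()<.15: print(n,'tray_in',(l[0]*c+l[1]*q).round(3),(-l[0]*q+l[1]*c).round(3),l[2].round(3),round(d['p'],2))
s,p,r=st();print(p)
Q=Rd(14.35)
e=plan([([.4565,-.3425,.30],Q,None),([.4565,-.3425,.14],Q,None)],0)
E
```

```text
contact_force: [0.3, 0.4, -2.4]
scene tray_in 0.045 -0.002 0.022 0.6
scene tray_in -0.042 -0.005 0.023 0.58
[ 0.49297737 -0.11563726  0.3434149 ]
[[[-0.84,0.0,0.19],[-0.48,-0.07,-0.22],0],[[-0.84,-0.03,0.2],[-0.49,-0.07,-0.22],0],[[-0.84,-0.07,0.2],[-0.48,-0.07,-0.22],0],[[-0.83,-0.11,0.21],[-0.49,-0.07,-0.22],0],[[-0.83,-0.16,0.21],[-0.48,-0.07,-0.22],0],[[-0.82,-0.19,0.2],[-0.49,-0.07,-0.22],0],[[-0.81,-0.23,0.19],[-0.48,-0.07,-0.22],0],[[-0.81,-0.27,0.19],[-0.49,-0.07,-0.21],0]]
[[[-0.79,-0.31,0.17],[-0.48,-0.07,-0.22],0],[[0.0,0.0,0.76],[0.0,0.0,0.0],0],[[0.0,0.0,0.76],[0.0,0.0,0.0],0],[[0.0,0.0,0.76],[0.0,0.0,0.0],0],[[0.0,0.0,0.76],[0.0,0.0,0.0],0],[[0.0,0.0,0.77],[0.0,0.0,0.0],0],[[0.0,0.0,0.76],[0.0,0.0,0.0],0],[[0.0,0.0,0.77],[0.0,0.0,0.0],0]]
```

```bash
python3 -m crank '[[[-0.84,0,0.19],[-0.48,-0.07,-0.22],0],[[-0.84,-0.03,0.2],[-0.49,-0.07,-0.22],0],[[-0.84,-0.07,0.2],[-0.48,-0.07,-0.22],0],[[-0.83,-0.11,0.2],[-0.49,-0.07,-0.22],0],[[-0.83,-0.16,0.2],[-0.48,-0.07,-0.22],0],[[-0.82,-0.19,0.2],[-0.49,-0.07,-0.22],0],[[-0.81,-0.23,0.2],[-0.48,-0.07,-0.22],0],[[-0.81,-0.27,0.2],[-0.49,-0.07,-0.22],0]]'|grep contact
python3 -m crank '[[[-0.79,-0.31,0.17],[-0.48,-0.07,-0.22],0],[[0,0,0],[0,0,0],0],[[0,0,0],[0,0,0],0]]'|grep contact
python3 - <<'E'
from h import *
c,q=np.cos(np.radians(-1.8)),np.sin(np.radians(-1.8))
for n in ['scene','top']:
    a=snapshot(n)
    for d in recognise('roller1',a):
        l=np.array(d['location'])-[.533,-.117,.005]
        if abs(l[:2]).max()<.15: print(n,'tray_in',(l[0]*c+l[1]*q).round(3),(-l[0]*q+l[1]*c).round(3),l[2].round(3),round(d['p'],2))
    # dark roller blobs inside the tray
    u,v=px(a,[.533,-.117,.02]).astype(int); b=a['color'][v-28:v+29,u-32:u+33].max(2)<70
    k=cv2.connectedComponentsWithStats(b.astype(np.uint8)); print(n,[(x[:5].tolist()) for x in k[2][1:] if x[4]>25])
s,p,r=st();print(p,(Rd(14.35).inv()*r).as_rotvec(degrees=True))
e=plan([([.4565,-.3425,.123],Rd(14.35),8)],0)
E
```

```text
contact_force: [1.0, 0.6, -2.7]
contact_force: [0.1, 0.5, -3.4]
scene tray_in -0.043 -0.003 0.022 0.76
scene tray_in 0.049 -0.002 0.021 0.46
scene [[27, 10, 20, 14, 137], [11, 30, 20, 15, 160]]
top tray_in 0.067 -0.004 0.023 0.79
top tray_in 0.039 -0.014 0.023 0.76
top tray_in -0.048 -0.009 0.024 0.61
top [[27, 8, 20, 11, 53], [25, 41, 20, 7, 87]]
[ 0.45765373 -0.34179896  0.30144027] [-0.07290185 -0.01579581 -0.19470488]
[[[0.0,-0.01,0.74],[0.0,0.0,0.0],0],[[0.0,-0.01,0.74],[0.0,0.0,0.0],0],[[0.0,-0.01,0.74],[0.0,0.0,0.0],0],[[0.0,0.0,0.75],[0.0,0.0,0.0],0],[[0.0,-0.01,0.74],[0.0,0.0,0.01],0],[[0.0,0.0,0.75],[0.0,0.0,0.0],0],[[-0.01,-0.01,0.74],[0.0,0.0,0.01],0],[[0.0,0.0,0.75],[0.01,0.0,0.0],0]]
```

All three rollers are in the tray (tray x ≈ 0.067, 0.039, −0.048). Set the scoop down.

```bash
python3 -m crank '[[[0,0,0.74],[0,0,0],0],[[0,0,0.74],[0,0,0],0],[[0,0,0.74],[0,0,0],0],[[0,0,0.75],[0,0,0],0],[[0,0,0.74],[0,0,0],0],[[0,0,0.75],[0,0,0],0],[[0,0,0.74],[0,0,0],0],[[0,0,0.6],[0,0,0],0]]'|grep -E 'ee_pos|contact'
python3 -m crank '[[[0,0,0.1],[0,0,0],0],[[0,0,0.06],[0,0,0],0],[[0,0,0],[0,0,0],0]]'|grep -E 'ee_pos|contact'
python3 -m crank '[[[0,0,0.04],[0,0,0],0],[[0,0,0],[0,0,0],0]]'|grep -E 'ee_pos|contact'
```

```text
ee_pos: [0.4579, -0.3417, 0.1265]
contact_force: [-0.6, 0.4, -4.1]
ee_pos: [0.4584, -0.3432, 0.1241]
contact_force: [-1.5, 0.2, -2.6]
ee_pos: [0.4581, -0.3433, 0.1227]
contact_force: [0.4, 0.5, -2.8]
```

```bash
python3 -m crank '[[[0,0,0.08],[0,0,0],0],[[0,0,0],[0,0,0],0]]'|grep -E 'ee_pos|contact'
python3 -m crank '[[[0,0,0.04],[0,0,0],0],[[0,0,0],[0,0,0],0]]'|grep -E 'ee_pos|contact'
python3 -m crank '[[[0,0,0.03],[0,0,0],0],[[0,0,0],[0,0,0],0]]'|grep -E 'ee_pos|contact'
python3 -c 'from h import *;s,p,r=st();print(p,(Rd(14.35).inv()*r).as_rotvec(degrees=True),s["ft_torque"])'
```

```text
ee_pos: [0.4576, -0.3429, 0.1193]
contact_force: [-0.3, -0.0, -4.0]
ee_pos: [0.4576, -0.3429, 0.1181]
contact_force: [-0.1, 0.5, -4.4]
ee_pos: [0.4578, -0.3431, 0.1176]
contact_force: [-0.5, -0.9, -2.2]
[ 0.4578142  -0.34310769  0.11761779] [-0.12116665 -0.09494461 -0.11520131] [0.07883745 0.15824194 0.04319103]
```

```bash
python3 -m crank '[[[0,0,0.03],[0,0,0],0],[[0,0,0],[0,0,0],0]]'|grep -E 'ee_pos|contact'
python3 -m crank '[[[0,0,0.03],[0,0,0],0],[[0,0,0],[0,0,0],0]]'|grep -E 'ee_pos|contact'
python3 -c 'from h import *;s,p,r=st();print(p,(Rd(14.35).inv()*r).as_rotvec(degrees=True),s["ft_torque"],s["t"])'
```

```text
ee_pos: [0.458, -0.3435, 0.1175]
contact_force: [-2.1, -0.6, 4.8]
ee_pos: [0.458, -0.3437, 0.1175]
contact_force: [-3.7, 0.9, 9.6]
[ 0.45803814 -0.34368557  0.11746016] [-0.1171379  -0.16118934 -0.13020928] [0.50202664 0.87735052 0.03947136] 40.9
```

```bash
python3 -m crank '[[[0,0,-0.03],[0,0,0],1],[[0,0,0],[0,0,0],1],[[0,0,0],[0,0,0],1],[[0,0,0],[0,0,0],1],[[0,0,0],[0,0,0],1],[[0,0,0],[0,0,0],1],[[0,0,0],[0,0,0],1]]'|grep -E 'contact|width'
python3 -m crank '[[[0,0,-0.4],[0,0,0],1],[[0,0,-0.9],[0,0,0],1],[[0,0,-0.9],[0,0,0],1],[[0,0,-0.9],[0,0,0],1],[[0,0,-0.9],[0,0,0],1],[[0,0,-0.9],[0,0,0],1],[[0,0,-0.9],[0,0,0],1]]'|grep -E 'contact|ee_pos'
python3 - <<'E'
from h import *
# scoop pose check
for n in ['top','scene']:
    a=snapshot(n)
    k=trace('scoop',a);u=np.argwhere(k[0]['pixels']);print(n,round(k[0]['p'],2),u.min(0)[::-1],u.max(0)[::-1])
    c,q=np.cos(-2.8912),np.sin(-2.8912)
    print([px(a,[.5065+c*x-q*y,-.3315+q*x+c*y,z]).round(1).tolist() for x,y,z in [(-.045,-.041,.005),(-.045,.041,.005),(.045,.041,.033),(.057,.02,.178)]])
Q=Rd(YB,28.5);b=binpt(.213,.1,T);print(b)
pre=b+Q.apply([0,0,-.085]);g=b+Q.apply([0,0,.020])
e=plan([([.46,-.25,.33],Rd(14.35),3),(pre,Q,None),(g,Q,5)],1)
E
```

```text
contact_force: [-1.0, -0.1, 0.6]
grip_width: 0.085
ee_pos: [0.4573, -0.3427, 0.2927]
contact_force: [0.1, 0.1, 0.8]
top 0.97 [394 192] [424 224]
[[392.0, 197.4], [417.4, 191.1], [427.4, 218.5], [434.7, 220.9]]
scene 0.63 [219 129] [250 191]
[[242.7, 191.7], [218.9, 187.3], [227.4, 161.6], [226.2, 127.4]]
[0.50878461 0.16001578 0.21445809]
[[[0.99,0.29,-0.43],[0.01,0.01,0.0],1],[[0.99,0.28,-0.43],[0.01,0.01,0.01],1],[[1.0,0.29,-0.43],[0.0,0.0,0.0],1],[[0.75,0.37,0.08],[0.21,0.01,0.02],1],[[0.75,0.37,0.07],[0.21,0.01,0.03],1],[[0.75,0.37,0.06],[0.21,0.01,0.02],1],[[0.75,0.37,0.05],[0.21,0.01,0.03],1],[[0.76,0.37,0.04],[0.21,0.01,0.02],1]]
[[[0.76,0.37,0.03],[0.21,0.01,0.03],1],[[0.76,0.36,0.02],[0.21,0.0,0.03],1],[[0.76,0.36,0.01],[0.21,0.0,0.02],1],[[0.76,0.36,0.0],[0.21,0.01,0.02],1],[[0.76,0.36,-0.01],[0.21,0.01,0.03],1],[[0.76,0.35,-0.02],[0.21,0.0,0.03],1],[[0.76,0.35,-0.03],[0.21,0.0,0.02],1],[[0.77,0.35,-0.04],[0.21,0.01,0.02],1]]
[[[0.77,0.35,-0.05],[0.21,0.01,0.03],1],[[0.77,0.34,-0.05],[0.21,0.0,0.03],1],[[0.76,0.33,-0.07],[0.21,0.01,0.02],1],[[0.77,0.33,-0.07],[0.2,0.0,0.03],1],[[0.0,0.0,0.7],[0.0,0.0,0.0],1],[[0.0,0.0,0.7],[0.0,0.0,0.0],1],[[0.0,0.0,0.7],[0.0,0.0,0.0],1],[[0.0,0.0,0.7],[0.0,0.0,0.0],1]]
[[[0.0,0.0,0.7],[0.0,0.0,0.0],1]]
```

```bash
python3 -m crank '[[[0.99,0.29,-0.43],[0,0,0],1],[[0.99,0.28,-0.43],[0.02,0.02,0],1],[[1,0.29,-0.43],[0,0,0],1],[[0.75,0.37,0.08],[0.21,0.01,0.02],1],[[0.75,0.37,0.07],[0.21,0.01,0.03],1],[[0.75,0.37,0.06],[0.21,0.01,0.02],1],[[0.75,0.37,0.05],[0.21,0.01,0.03],1],[[0.76,0.37,0.04],[0.21,0.01,0.02],1]]'|grep -E 'contact|ee_pos'
python3 -m crank '[[[0.76,0.37,0.03],[0.21,0.01,0.03],1],[[0.76,0.36,0.02],[0.21,0,0.03],1],[[0.76,0.36,0.01],[0.21,0,0.02],1],[[0.76,0.36,0],[0.21,0.01,0.02],1],[[0.76,0.36,0],[0.21,0.01,0.03],1],[[0.76,0.35,-0.02],[0.21,0,0.03],1],[[0.76,0.35,-0.03],[0.21,0,0.02],1],[[0.77,0.35,-0.04],[0.21,0.01,0.02],1]]'|grep -E 'contact|ee_pos'
python3 -m crank '[[[0.77,0.35,-0.05],[0.21,0.01,0.03],1],[[0.77,0.34,-0.05],[0.21,0,0.03],1],[[0.76,0.33,-0.07],[0.21,0.01,0.02],1],[[0.77,0.33,-0.07],[0.2,0,0.03],1],[[0,0,0],[0,0,0],1]]'|grep -E 'contact|ee_pos'
python3 - <<'E'
from h import *
Q=Rd(YB,28.5);b=binpt(.213,.1,T);g=b+Q.apply([0,0,.020])
e=plan([(g,Q,5)],1)
s,p,r=st();print(p,s['t'])
E
```

```text
ee_pos: [0.4852, -0.1256, 0.3156]
contact_force: [0.3, -0.4, 0.1]
ee_pos: [0.5263, 0.0709, 0.2965]
contact_force: [0.1, 0.9, -0.3]
ee_pos: [0.5469, 0.1701, 0.2854]
contact_force: [-0.3, -0.2, -0.3]
[[[-0.02,0.0,0.67],[-0.01,0.0,0.01],1],[[-0.02,0.0,0.68],[-0.01,0.0,0.01],1],[[-0.02,0.0,0.67],[-0.01,0.0,0.0],1],[[-0.01,-0.01,0.68],[-0.01,0.0,0.01],1],[[-0.02,0.0,0.67],[0.0,0.0,0.0],1]]
[0.54691518 0.17010325 0.2854091 ] 44.6
```

```bash
python3 -m crank '[[[-0.02,0,0.67],[0,0,0],1],[[-0.02,0,0.67],[0,0,0],1],[[-0.02,0,0.67],[0,0,0],1],[[-0.02,0,0.67],[0,0,0],1],[[0,0,0.67],[0,0,0],1],[[0,0,0],[0,0,0],1]]'|grep -E 'contact|ee_pos'
python3 -m crank '[[[0,0,0],[0,0,0],0],[[0,0,0],[0,0,0],0],[[0,0,0],[0,0,0],0],[[0,0,0],[0,0,0],0],[[0,0,0],[0,0,0],0],[[0,0,0],[0,0,0],0],[[0,0,0],[0,0,0],0],[[0,0,0],[0,0,0],0]]'
python3 - <<'E'
from h import *
s,p,r=st();d=p-H;x=d@E;z=d[2];lat=p-(H+E*x+[0,0,z])
g=p+r.apply([0,0,-.02])-H;print('tilt',np.arctan2(g[2],g@E)-np.arctan2(.1,.213))
rot=lambda t:H+E*(x*np.cos(t)-z*np.sin(t))+[0,0,x*np.sin(t)+z*np.cos(t)]+lat
e=plan([(rot(-t),R.from_rotvec(-np.cross(E,[0,0,1])*t)*r,1) for t in np.linspace(.5/16,.5,16)],0)
print(e[0])
E
```

```text
ee_pos: [0.498, 0.1557, 0.197]
contact_force: [-0.2, 0.5, -0.3]
t: 46.0
ee_pos: [0.5026, 0.1569, 0.1998]
tcp_rot: [-0.156, 0.617, 0.748, -0.188]
contact_force: [5.9, 1.4, -3.5]
grip_width: 0.0074
gripper_force: 58.5
tilt 0.5139015801274655
[[[0.0,-0.08,0.22],[-0.22,0.0,0.0],0],[[0.0,-0.09,0.22],[-0.23,0.0,0.0],0],[[0.0,-0.08,0.22],[-0.22,0.0,0.0],0],[[0.0,-0.09,0.23],[-0.23,0.0,0.0],0],[[0.0,-0.08,0.22],[-0.22,0.0,0.0],0],[[0.0,-0.09,0.22],[-0.22,0.0,0.0],0],[[0.0,-0.08,0.22],[-0.23,0.0,0.0],0],[[0.0,-0.09,0.22],[-0.22,0.0,0.0],0]]
[[[0.0,-0.08,0.22],[-0.22,0.0,0.0],0],[[0.0,-0.09,0.23],[-0.23,0.0,0.0],0],[[0.0,-0.08,0.22],[-0.22,0.0,0.0],0],[[0.0,-0.09,0.22],[-0.23,0.0,0.0],0],[[0.0,-0.08,0.22],[-0.22,0.0,0.0],0],[[0.0,-0.09,0.22],[-0.22,0.0,0.0],0],[[0.0,-0.08,0.22],[-0.23,0.0,0.0],0],[[0.0,-0.09,0.23],[-0.22,0.0,0.0],0]]
[0.43781892 0.14447079 0.10816739]
```

Gripped. Lower along the arc.

```bash
python3 -m crank '[[[0,-0.08,0.22],[-0.22,0,0],0],[[0,-0.09,0.22],[-0.23,0,0],0],[[0,-0.08,0.22],[-0.22,0,0],0],[[0,-0.09,0.23],[-0.23,0,0],0],[[0,-0.08,0.22],[-0.22,0,0],0],[[0,-0.09,0.22],[-0.22,0,0],0],[[0,-0.08,0.22],[-0.23,0,0],0],[[0,-0.09,0.22],[-0.22,0,0],0]]'|grep -E 'contact|ee_pos'
python3 -m crank '[[[0,-0.08,0.22],[-0.22,0,0],0],[[0,-0.09,0.23],[-0.23,0,0],0],[[0,-0.08,0.22],[-0.22,0,0],0],[[0,-0.09,0.22],[-0.23,0,0],0],[[0,-0.08,0.22],[-0.22,0,0],0],[[0,-0.09,0.22],[-0.22,0,0],0],[[0,-0.08,0.22],[-0.23,0,0],0],[[0,0,0],[0,0,0],0]]'|grep -E 'contact|ee_pos'
python3 -m crank '[[[0,-0.09,0.23],[-0.22,0,0],0],[[0,0,0],[0,0,0],0],[[0,0,0],[0,0,0],0]]'|grep -E 'contact|ee_pos'
python3 - <<'E'
from h import *
s,p,r=st();g=p+r.apply([0,0,-.02])-H;print('tilt',np.arctan2(g[2],g@E)-np.arctan2(.1,.213),(Rd(YB).inv()*r).as_rotvec(degrees=True))
E
```

```text
ee_pos: [0.4662, 0.1498, 0.1596]
contact_force: [11.0, 3.0, -4.9]
ee_pos: [0.4419, 0.1451, 0.1166]
contact_force: [14.4, 2.7, -9.9]
ee_pos: [0.4392, 0.1446, 0.11]
contact_force: [12.9, 2.6, -8.0]
tilt 0.022842342093009005 [-0.69249243  0.07249617 -0.01255956]
```

```bash
python3 -m crank '[[[0,-0.05,0.12],[0,0,0],0],[[0,0,0],[0,0,0],0]]'|grep -E 'contact|ee_pos'
python3 -m crank '[[[0,-0.03,0.1],[0,0,0],0],[[0,0,0],[0,0,0],0]]'|grep -E 'contact|ee_pos'
```

```text
ee_pos: [0.4385, 0.1444, 0.1082]
contact_force: [7.9, 3.0, 3.0]
ee_pos: [0.4386, 0.1444, 0.108]
contact_force: [-1.1, 2.9, 21.3]
```

```bash
python3 -m crank '[[[0,0,0.05],[0,0,0],0],[[0,0,0],[0,0,0],0]]'|grep -E 'contact|ee_pos'
python3 -m crank '[[[0,0,0],[0,0,0],1],[[0,0,0],[0,0,0],1],[[0,0,0],[0,0,0],1],[[0,0,0],[0,0,0],1],[[0,0,0],[0,0,0],1],[[0,0,0],[0,0,0],1],[[0,0,0],[0,0,0],1]]'|grep -E 'contact|width'
python3 -m crank '[[[0,0,-0.5],[0,0,0],1],[[0,0,-0.9],[0,0,0],1],[[0,0,-0.9],[0,0,0],1],[[0,0,-0.9],[0,0,0],1],[[0,0,-0.9],[0,0,0],1],[[0,-0.5,-0.9],[0,0,0],1],[[0,-0.5,-0.9],[0,0,0],1]]'|grep -E 'contact|ee_pos'
cat > fin.py <<'E'
from h import *
a=snapshot('scene');t0=cv2.imread('pics/scene1.png').astype(int);d=np.abs(a['color'].astype(int)-t0).max(2)>50
sl=lambda c0,c1,r0,r1:int(d[r0:r1,c0:c1].sum())
print('bin+bar changed px',sl(330,410,182,300),'bar strip',sl(362,405,186,204),'scoop region',sl(205,265,120,200))
# grey bar pixels: match bar template between first picture and now
tm=cv2.matchTemplate(a['color'][170:225,345:420],cv2.imread('pics/scene1.png')[186:206,362:406],cv2.TM_CCOEFF_NORMED);_,v,_,l=cv2.minMaxLoc(tm);print('bar match',round(v,3),'shift',l[0]-17,l[1]-16)
tm=cv2.matchTemplate(a['color'][225:300,320:410],cv2.imread('pics/scene1.png')[262:290,338:390],cv2.TM_CCOEFF_NORMED);_,v,_,l=cv2.minMaxLoc(tm);print('front edge match',round(v,3),'shift',l[0]-18,l[1]-37)
print('bar px at tilt',[(t,px(a,binpt(.213,.1,t)).round(1).tolist()) for t in (0,.03,.06,.1)])
s,p,r=st();print(p,s['t'])
E
python3 fin.py
```

```text
ee_pos: [0.4386, 0.1444, 0.1079]
contact_force: [-7.4, 0.3, 32.3]
contact_force: [0.7, 0.3, 0.3]
grip_width: 0.0854
ee_pos: [0.4032, 0.1375, 0.2787]
contact_force: [-0.1, -0.5, -0.9]
bin+bar changed px 1341 bar strip 101 scoop region 62
bar match 0.935 shift 0 0
front edge match 0.861 shift 0 0
bar px at tilt [(0, [383.4, 194.1]), (0.03, [383.4, 193.5]), (0.06, [383.5, 193.0]), (0.1, [383.6, 192.4])]
[0.40391152 0.13767084 0.28375872] 49.95
```

Run:
```python
from h import *
for n in ('top','scene'):
    a=snapshot(n);print([np.round(d['location'],3).tolist() for d in recognise('roller1',a) if abs(d['location'][1]+.117)<.08 and d['location'][0]>.44])
print(hand_in())
```

```text
[[0.569, -0.135, 0.032], [0.6, -0.122, 0.028]]
[[0.58, -0.12, 0.029], [0.49, -0.118, 0.027]]
the job is handed in; nothing more can be done
None
```

The job is handed in at about 50 s: the three rollers were scooped out together and tipped into the kit tray, the scoop is back on its mat and the bin is level against its stop. The verdict itself was not shown, and I didn't re-measure the bystanders at the end.

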